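# Make up two optics kits

### The job

Make up two kits from the stock on the optical table. The blue tray gets the chromed post and the smoked grey-black filter, one in each compartment; the yellow tray gets the black post in one compartment and the teal rotation stage in the other, with the amber filter lying centred on top of the stage. Everything must end standing upright or lying flat with glass up and let go; do not drop the two filters, leave the green filter and the black shutter box where they are, and keep off the controller with the red button.

Things in the scene. Friction and masses are not known exactly. Their poses are not given: they have to be found in the camera images.
- chrome_post_mid (a point): Bright chromed post standing upright on its own round foot: shaft 20 mm in diameter, foot 40 mm in diameter and 8 mm thick, 70 mm high in all. This point is its centre, 35.0 mm above its underside; z is its axis, up.
- black_post_mid (a point): Matt black post standing upright on its own round foot: shaft 20 mm in diameter, foot 40 mm in diameter and 8 mm thick, 55 mm high in all. This point is its centre, 27.5 mm above its underside; z is its axis, up.
- smoked_filter_mid (a point): Round filter in a bare aluminium cell, 44 mm in diameter and 24 mm high, lying flat with its smoked, near-black glass face up (only the glass colour tells the filters apart). This point is its centre, 12 mm above its underside; z is the cell's axis, up.
- amber_filter_mid (a point): Round filter in a bare aluminium cell, 44 mm in diameter and 24 mm high, lying flat with its amber (orange) glass face up (only the glass colour tells the filters apart). This point is its centre, 12 mm above its underside; z is the cell's axis, up.
- green_filter_mid (a point): Round filter in a bare aluminium cell, 44 mm in diameter and 24 mm high, lying flat with its green glass face up (only the glass colour tells the filters apart). This point is its centre, 12 mm above its underside; z is the cell's axis, up. Not wanted in either kit: it stays in the stock.
- rotation_stage_mid (a point): Teal anodized rotation stage: a flat drum 56 mm in diameter (53 mm in the top 4 mm) and 24 mm high, flat top with white tick marks round a black centre spot. This point is its centre, 12 mm above its underside; z is its axis, up.
- blue_tray: Shallow blue plastic kit tray, fixed to the table: 180 mm long (its x) by 110 mm (its y). Floor 3 mm thick, walls 4 mm thick reaching 10 mm above the table. A 4 mm divider across its middle makes two equal compartments, each about 84 by 102 mm inside, their centres 44 mm from the tray's centre along its +x and -x. Origin: centre of its underside, on the table; z up.
- yellow_tray: Shallow yellow plastic kit tray, fixed to the table: 180 mm long (its x) by 110 mm (its y). Floor 3 mm thick, walls 4 mm thick reaching 10 mm above the table. A 4 mm divider across its middle makes two equal compartments, each about 84 by 102 mm inside, their centres 44 mm from the tray's centre along its +x and -x. Origin: centre of its underside, on the table; z up.
- controller: Grey shutter controller at the rear, fixed: box 150 mm (x) by 190 mm (y), 70 mm high, with a round red push button on top (its top 92 mm above the table). Not to be touched. Origin: at table height under the middle of its front face; the box reaches 150 mm from there along its +x and 95 mm to either side; z up.
- shutter: Black motorized shutter housing, loose: box 50 mm (x) by 70 mm (y), 68 mm high. Not to be moved. Origin: centre of its underside, on the table; z up.
Mind the look-alikes: they are no part of the job. What is shaped like the part that bears black_post_mid but purple is not meant.

How it is judged:
By the outcome, as a careful person would: the job done as asked, in the order asked, and still so for the second after the job is handed in, with the robot touching nothing.
It also fails if it takes over 128 s, if anything falls off the work surface, if the arm or the gripper's body presses on something with over 40 N, if the wrist force passes 120 N, or if a joint passes its speed limit or range.

### The arm

A 7-joint arm with a two-finger parallel gripper is mounted at the origin on the work surface. World frame = base frame: x ahead of the robot, y to its left, z up, the work surface at z = 0. Lengths are in m, angles in rad, forces in N, time in s.
With the tool pointing down it reaches from about 0.4 to 0.85 m from the base axis. Payload 10.4 kg.
Tool frame: the origin (TCP) lies between the finger pads; the fingertips stand tcp_to_tips ahead of it and the grasp point (between the pads) lies 8 mm behind it (tcp_to_tips is the distance from the TCP to the fingertips, in m); z points along the fingers, y is the line along which they close (so a half turn about z gives the same grasp; the last joint's range is limited). The gripper opens to 85 mm and grips with 20 to 120 N. Pads are 22 mm wide; open, the fingers measure 114 mm over their backs; the gripper's body (76 mm by 85 mm) begins 54 mm behind the grasp point. The pads swing forward as they close: fully open they stand 13 mm farther back than shut.
Start: joints at [-1.295, 0.332, -0.065, 1.46, 0.022, 1.35, -0.088], TCP at [0.184, 0.597, 0.242] pointing down, gripper open.
Joint ranges: [-2.6, 2.6], [-0.5, 2.12], [-1.47, 1.34], [0.16, 2.42], [-1.27, 4.41], [0.06, 2.06], [-2.6, 2.6]. Speed limits (rad/s): [2.22, 2.22, 2.79, 2.79, 3.14, 3.14, 3.14].

### API

Orientations are given as a unit quaternion [x, y, z, w].
In Python, from workcell import * gives the robot as it stands.
- The arm moves only by the tool apply_moves, never from a script. Its argument "rows" is a list of rows, each an object of numbers: "x", "y", "z": the shift along the tool's x, y, z in mm; "ax", "ay", "az": the turn, a rotation vector about the tool's x, y, z in degrees; "gripper": the closure, from 0 (fully open) to 1 (shut). A call has 1 to 5 rows; each row shifts and turns the commanded pose from where the row before left it, along the tool's axes as they then stand; what a row does not reach is not made up. A row lasts 1/12 s, in which the tool goes at most 41.7 mm and 7.16 degrees, less where a joint would pass 70% of its speed; a pose out of reach is approached as far as the arm can. A call with a gripper value outside its range is refused whole. The fingers move at their own pace and stop on an object; "newtons" is the grip in N (left out, the last holds). Time passes only in rows, so rows that do not move let the fingers close. It gives the time, the measured TCP pose, the force, the opening and the grip force at its end, in the units of the state.
- get_obs(): the state, without advancing time (a new reading comes with each control period).
- camera(name): name is "scene" or "top"; returns a dict with "color" (480x640x3 uint8, red, green, blue), "fov_y" (degrees; the focal length in pixels is half the picture's height over the tangent of half this angle, whatever the lens; pixels are square), "cx", "cy" (the principal point, pixels), "k1" (the pictures are not rectified: a ray, as slopes to the right and down, at radius r is drawn at 1 + k1 r^2 times it, then the intrinsics apply), "rvec" (rotation vector, rad) and "tvec" (3), from world to camera coordinates, as OpenCV has them. Camera axes: x right, y down, z forward; pixel columns grow to the right and rows downward; lengths in m; the calibration is good to about 2 mm. A picture is of the moment at which its call begins. There is no depth.
- hand_in(): hands the job in; it is judged then, once.
The state is a dict: "clock": time; "joint_pos": joint angles; "joint_velocities": joint speeds; "tau": joint torques, N m; "position": TCP position; "ee_rot": TCP orientation; "ft_force": force on the tool from outside, world axes, zero at the start; "torque": the same for the moment, N m; "grip_width": opening from 0.0 (shut) to 1.0 (fully open); "grasp_force": force on a finger pad.
Only numpy, scipy, OpenCV 4.12 (cv2) and the standard library are available. Lean on these libraries where they do the work, as an engineer would, in place of code of your own. Each camera call takes 0.05 s, during which the arm holds its last target. There are 200 camera calls.

## Working session

There is one attempt and no reset: what is moved stays moved. The work goes in short steps, Python scripts to look and compute and a tool call to move; the robot and the scene stay as the last step left them, time stands still between calls to the robot, and variables do not carry over. Pictures are saved under pics/ and viewed, at most 14 in all, crops included, and the job is handed in when it is done.

Besides the shell and the picture viewer there is one more tool, called after "Request:" by a JSON object that holds its "name" and its "arguments", one argument or row to a line. apply_moves: Moves the arm, as the interface text tells. Its arguments: {"type":"object","properties":{"rows":{"type":"array","items":{"type":"object","properties":{"x":{"type":"number"},"y":{"type":"number"},"z":{"type":"number"},"ax":{"type":"number"},"ay":{"type":"number"},"az":{"type":"number"},"gripper":{"type":"number"}}}},"newtons":{"type":"number"}},"required":["rows"]}

```bash
ls; mkdir -p pics; python3 - <<'E'
from workcell import *
import cv2
o=get_obs()
for k in o: print(k,o[k])
for n in("scene","top"):
    c=camera(n); cv2.imwrite(f"pics/{n}0.png",c["color"][:,:,::-1]); print(n,{k:v for k,v in c.items() if k!="color"})
try: print(tcp_to_tips)
except Exception as e: print(e)
E
```

```text
pics
clock 0.0
joint_pos [-1.29459734  0.33288492 -0.06474226  1.46093762  0.02162578  1.3498653
 -0.08851147]
joint_velocities [-0.00107787  0.00038907 -0.00039007 -0.00134728  0.00055379 -0.00026892
  0.0010458 ]
tau [ 6.41243901e-06 -6.25457883e+01  4.90039308e-02 -3.91600406e+01
  1.61614880e-02  1.01360321e-02 -8.28440079e-06]
position [0.18386797 0.59697841 0.24150964]
ee_rot [ 1.48817086e-01  9.88864493e-01 -6.95951323e-04 -6.70909860e-05]
ft_force [-0.833962   -0.49041116  0.51416366]
torque [-0.0043042   0.05694646 -0.01129582]
grasp_force 0.0
grip_width 0.9993092117282603
scene {'fov_y': 42.908116552086355, 'cx': 318.57983197060446, 'cy': 243.17016693266655, 'k1': -0.15813142177727774, 'rvec': array([ 2.27729635,  1.15751705, -0.36497648]), 'tvec': array([-0.31926506, -0.3293534 ,  1.36529047])}
top {'fov_y': 42.62735380351138, 'cx': 325.8515733783549, 'cy': 241.26995586367565, 'k1': -0.05948768559882503, 'rvec': array([ 2.16320012, -2.13269519,  0.14551889]), 'tvec': array([-0.01082014,  0.54217068,  1.34172931])}
0.011
```

```bash
python3 -c "
import workcell
print([n for n in dir(workcell) if n[0]!='_'])"
```

```text
['MotionError', 'camera', 'get_obs', 'hand_in', 'tcp_to_tips']
```

View pics/top0.png

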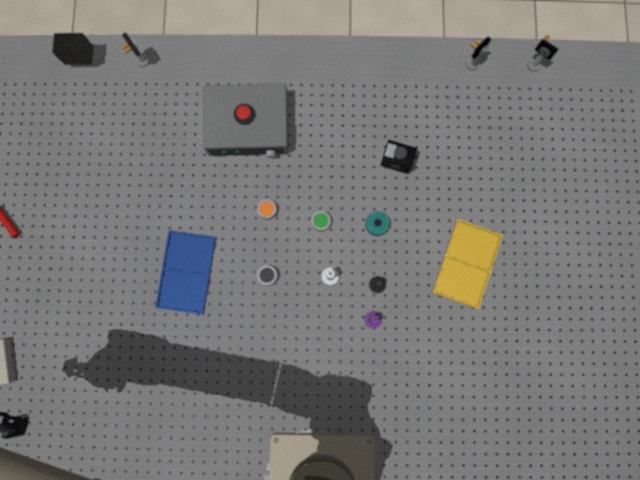

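View pics/scene0.png

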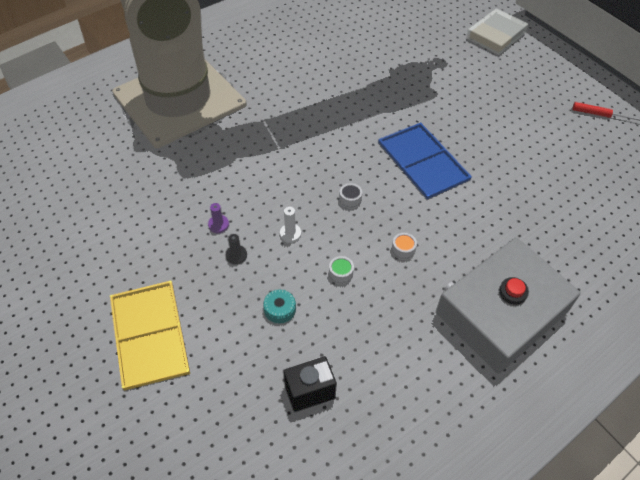

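Top view: blue tray about (186,272), yellow (468,264), amber (267,209), green (321,220), smoked (267,274), chrome post (331,275), black post (378,284), purple decoy (373,320), stage (378,223), shutter (399,156) and controller (245,118). The scene view shows the same set with nothing occluded.

```bash
cat > h.py <<'E'
from workcell import *
import cv2, numpy as np
from scipy.spatial.transform import Rotation as R
def cal(c):
    f=240/np.tan(np.radians(c["fov_y"]/2)); K=np.array([[f,0,c["cx"]],[0,f,c["cy"]],[0,0,1]])
    return K,np.array([c["k1"],0,0,0.]),cv2.Rodrigues(c["rvec"])[0],np.asarray(c["tvec"])
def cast(c,uv,z):
    K,D,Rm,t=cal(c); p=cv2.undistortPoints(np.array(uv,float).reshape(-1,1,2),K,D)[:,0]
    d=np.c_[p,np.ones(len(p))]@Rm; o=-Rm.T@t
    return o+d*((z-o[2])/d[:,2])[:,None]
def proj(c,P):
    K,D,Rm,t=cal(c); return cv2.projectPoints(np.array(P,float).reshape(-1,3),c["rvec"],t,K,D)[0][:,0]
def hsv(c): return cv2.cvtColor(c["color"],cv2.COLOR_RGB2HSV)
def blob(m,near=None,rad=40,amin=15):
    n,l,s,ce=cv2.connectedComponentsWithStats(m.astype(np.uint8))
    k=[i for i in range(1,n) if s[i,4]>=amin and (near is None or np.hypot(*(ce[i]-near))<rad)]
    i=max(k,key=lambda i:s[i,4]); return ce[i],s[i,4],l==i
def pose():
    o=get_obs(); return np.array(o["position"]),R.from_quat(o["ee_rot"])
def go(x,y,yaw=None):
    """deltas in tool axes (mm) to world x,y ; yaw = world dir (deg) of tool y"""
    p,r=pose(); M=r.as_matrix(); d=M.T@(np.array([x,y,p[2]])-p)*1000
    ty=np.degrees(np.arctan2(M[1,1],M[0,1])); s=f"pos {np.round(p,4)} ytool {ty:.1f} tilt {np.round(M[:2,2],3)} d {np.round(d,1)}"
    if yaw is not None: s+=f" az {-((yaw-ty+90)%180-90):.1f}"
    print(s)
E
cat > m.py <<'E'
from h import *
C={n:camera(n) for n in("top","scene")}
W={"blue":((100,130),120),"yellow":((20,32),120),"orange":((8,18),120),"green":((50,70),120),"teal":((78,95),90),"purple":((125,160),60)}
for n,c in C.items():
    h=hsv(c); print(n,"cam",np.round(-cal(c)[2].T@cal(c)[3],3))
    for k,((a,b),s) in W.items():
        try: ce,ar,m=blob((h[...,0]>=a)&(h[...,0]<=b)&(h[...,1]>s)&(h[...,2]>40))
        except ValueError: print(k,"none");continue
        z={"blue":.01,"yellow":.01,"purple":.055}.get(k,.024)
        print(k,ce.round(1),ar,cast(c,ce,z).round(4))
        if k in("blue","yellow"):
            cn=cv2.findContours(m.astype(np.uint8),0,2)[0]; cn=max(cn,key=cv2.contourArea)
            q=cv2.approxPolyDP(cv2.convexHull(cn),6,True)[:,0]
            print(q.tolist()); print(cast(c,q,.01).round(3).tolist())
a=cv2.resize(C["top"]["color"][195:335,250:400],None,fx=4,fy=4,interpolation=cv2.INTER_CUBIC)
b=cv2.resize(C["scene"]["color"][170:330,200:430],None,fx=3.4,fy=3.4,interpolation=cv2.INTER_CUBIC)
cv2.imwrite("pics/ta.png",a[...,::-1]);cv2.imwrite("pics/sb.png",b[...,::-1])
E
python3 m.py
```

```text
top cam [ 0.352 -0.009  1.404]
blue [185.3 272.1] 3659 [[0.4706 0.3165 0.01  ]]
[[169, 231], [214, 237], [202, 313], [156, 306]]
[[0.565, 0.359, 0.01], [0.552, 0.254, 0.01], [0.379, 0.274, 0.01], [0.393, 0.38, 0.01]]
yellow [467.3 263.5] 3741 [[ 0.4994 -0.3265  0.01  ]]
[[457, 220], [501, 235], [478, 307], [433, 292]]
[[0.6, -0.304, 0.01], [0.566, -0.406, 0.01], [0.401, -0.349, 0.01], [0.433, -0.247, 0.01]]
orange [266.3 208.3] 152 [[0.6183 0.134  0.024 ]]
green [320.6 220.1] 128 [[0.5926 0.0095 0.024 ]]
teal [377.2 223.1] 406 [[ 0.5876 -0.1194  0.024 ]]
purple [372.6 319.5] 239 [[ 0.3692 -0.1074  0.055 ]]
scene cam [ 1.045 -0.38   0.915]
blue [424.4 159.6] 3431 [[0.4778 0.3148 0.01  ]]
[[380, 139], [421, 123], [470, 177], [427, 197]]
[[0.379, 0.279, 0.01], [0.392, 0.383, 0.01], [0.567, 0.358, 0.01], [0.556, 0.251, 0.01]]
yellow [148.1 335.5] 6246 [[ 0.5075 -0.3295  0.01  ]]
[[170, 282], [188, 373], [124, 389], [111, 296]]
[[0.436, -0.248, 0.01], [0.605, -0.308, 0.01], [0.57, -0.407, 0.01], [0.4, -0.348, 0.01]]
orange [404.3 242.2] 198 [[0.6185 0.1346 0.024 ]]
green [341.  266.1] 188 [[0.5923 0.01   0.024 ]]
teal [279.2 306.3] 767 [[ 0.596  -0.1235  0.024 ]]
purple [217.3 219.5] 406 [[ 0.3983 -0.1222  0.055 ]]
```

View pics/ta.png

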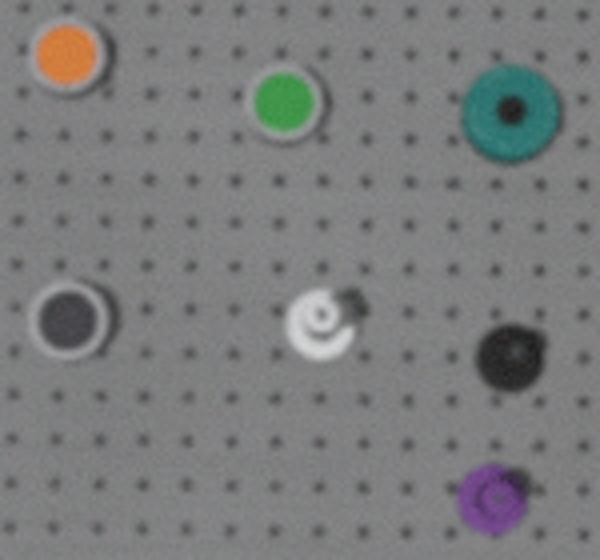

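View pics/sb.png

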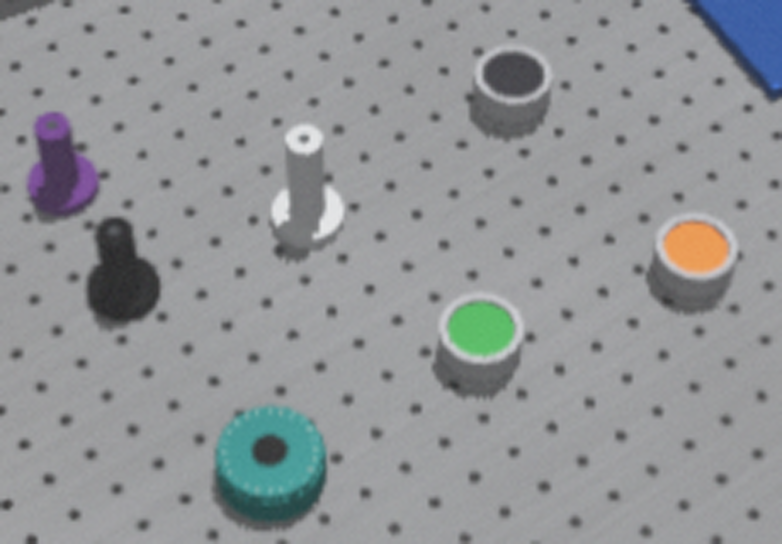

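The crops show the chrome top at (321,314) in the top crop and (303,139) in the scene crop. The black post's foot is at (511,358) and its top at (115,228). The smoked glass is at (68,320) and (513,73), and the stage spot at (512,110) and (270,450).

```bash
python3 - <<'E'
from h import *
c={n:camera(n) for n in("top","scene")}
T=lambda U,V:((U+.5)/4-.5+250,(V+.5)/4-.5+195)
S=lambda U,V:((U+.5)/3.4-.5+200,(V+.5)/3.4-.5+170)
for n,a,z in [("chrome top",T(321,314),.07),("chrome foot",T(320.5,325),.006),("black foot",T(510.5,358),.006),("smoked",T(68,320),.024),("stage",T(512,110),.024)]:
    print(n,cast(c["top"],a,z)[0,:2].round(4))
for n,a,z in [("chrome top",S(303,139),.07),("black top",S(115,228),.055),("smoked",S(513,73),.024),("stage",S(270,450),.024)]:
    print(n,cast(c["scene"],a,z)[0,:2].round(4))
for n,cn in (("blue",[[.565,.359],[.552,.254],[.379,.274],[.393,.38],[.379,.279],[.392,.383],[.567,.358],[.556,.251]]),("yellow",[[.6,-.304],[.566,-.406],[.401,-.349],[.433,-.247],[.436,-.248],[.605,-.308],[.57,-.407],[.4,-.348]])):
    r=cv2.minAreaRect(np.float32(cn)); m=np.mean(cn,0); b=cv2.boxPoints(r); e=[b[1]-b[0],b[2]-b[1]]; L=max(e,key=np.linalg.norm); L=L/np.linalg.norm(L)
    if L[0]<0:L=-L
    print(n,m.round(4),np.round(r[1],3),"long axis deg",np.degrees(np.arctan2(L[1],L[0])).round(1),"far",(m+.044*L).round(4),"near",(m-.044*L).round(4))
go(.469,-.012)
E
```

```text
chrome top [ 0.468 -0.013]
chrome foot [ 0.4673 -0.013 ]
black foot [ 0.45   -0.1212]
smoked [0.4665 0.1291]
stage [ 0.5898 -0.1202]
chrome top [ 0.4669 -0.013 ]
black top [ 0.4482 -0.1187]
smoked [0.4655 0.1305]
stage [ 0.5888 -0.1189]
blue [0.4729 0.3172] [0.11 0.18] long axis deg -7.4 far [0.5165 0.3116] near [0.4292 0.3229]
yellow [ 0.5014 -0.3271] [0.108 0.182] long axis deg -18.9 far [ 0.543  -0.3413] near [ 0.4597 -0.3129]
pos [0.184  0.5972 0.2421] ytool 72.9 tilt [-0. -0.] d [-4.518e+02 -4.983e+02  2.000e-01]
```

Request:
{"name": "apply_moves", "arguments": {
  "rows": [
    {"x":-26.5,"y":-29.4,"gripper":0},
    {"x":-26.5,"y":-29.4,"gripper":0},
    {"x":-26.5,"y":-29.4,"gripper":0},
    {"x":-26.5,"y":-29.4,"gripper":0},
    {"x":-26.5,"y":-29.4,"gripper":0}
  ],
  "newtons": 40
}}

```text
invalid input at $.rows[0]: expected keys x, y, z, ax, ay, az, gripper
```

Request:
{"name": "apply_moves", "arguments": {
  "rows": [
    {"x":-26.5,"y":-29.4,"gripper":0},
    {"x":-26.5,"y":-29.4,"gripper":0},
    {"x":-26.5,"y":-29.4,"gripper":0},
    {"x":-26.5,"y":-29.4,"gripper":0},
    {"x":-26.5,"y":-29.4,"gripper":0}
  ]
}}

```text
invalid input at $.rows[0]: expected keys x, y, z, ax, ay, az, gripper
```

Request:
{"name": "apply_moves", "arguments": {
  "rows": [
    {"x":-26.5,"y":-29.4,"gripper":0},
    {"x":-26.5,"y":-29.4,"gripper":0},
    {"x":-26.5,"y":-29.4,"gripper":0},
    {"x":-26.5,"y":-29.4,"gripper":0},
    {"x":-26.5,"y":-29.4,"gripper":0}
  ]
}}

```text
invalid input at $.rows[0]: expected keys x, y, z, ax, ay, az, gripper
```

Request:
{"name": "apply_moves", "arguments": {
  "rows": [
    {"x":-26.5,"y":-29.4,"gripper":0},
    {"x":-26.5,"y":-29.4,"gripper":0},
    {"x":0,"gripper":0},
    {"x":0,"gripper":0}
  ]
}}

```text
invalid input at $.rows[0]: expected keys x, y, z, ax, ay, az, gripper
```

```bash
python3 - <<'E'
from h import *
go(.4675,-.013,73); o=get_obs(); print(o["joint_pos"].round(2) if hasattr(o["joint_pos"],"round") else o["joint_pos"])
E
```

```text
pos [0.184  0.5972 0.2421] ytool 72.9 tilt [-0. -0.] d [-4.506e+02 -4.997e+02  2.000e-01] az -0.1
[-1.29  0.33 -0.06  1.46  0.02  1.35 -0.09]
```

All keys are required.

Request:
{"name": "apply_moves", "arguments": {
  "rows": [
    {"x":-26.5,"y":-29.4,"z":0,"ax":0,"ay":0,"az":0,"gripper":0},
    {"x":-26.5,"y":-29.4,"z":0,"ax":0,"ay":0,"az":0,"gripper":0},
    {"x":-26.5,"y":-29.4,"z":0,"ax":0,"ay":0,"az":0,"gripper":0},
    {"x":-26.5,"y":-29.4,"z":0,"ax":0,"ay":0,"az":0,"gripper":0},
    {"x":-26.5,"y":-29.4,"z":0,"ax":0,"ay":0,"az":0,"gripper":0}
  ],
  "newtons": 40
}}

```text
clock: 0.72
position: [0.2678, 0.416, 0.2423]
ee_rot: [0.149, 0.989, 0.0, -0.0]
ft_force: [0.8, -0.7, 1.6]
grip_width: 0.998
grasp_force: 0.0
```

Request:
{"name": "apply_moves", "arguments": {
  "rows": [
    {"x":-26.5,"y":-29.4,"z":0,"ax":0,"ay":0,"az":0,"gripper":0},
    {"x":-26.5,"y":-29.4,"z":0,"ax":0,"ay":0,"az":0,"gripper":0},
    {"x":-26.5,"y":-29.4,"z":0,"ax":0,"ay":0,"az":0,"gripper":0},
    {"x":-26.5,"y":-29.4,"z":0,"ax":0,"ay":0,"az":0,"gripper":0},
    {"x":-26.5,"y":-29.4,"z":0,"ax":0,"ay":0,"az":0,"gripper":0}
  ]
}}

```text
clock: 1.13
position: [0.3511, 0.2365, 0.2425]
ee_rot: [0.149, 0.989, 0.0, 0.0]
ft_force: [1.3, -0.2, 1.7]
grip_width: 1.0
grasp_force: 0.0
```

Request:
{"name": "apply_moves", "arguments": {
  "rows": [
    {"x":-26.5,"y":-29.4,"z":0,"ax":0,"ay":0,"az":0,"gripper":0},
    {"x":-26.5,"y":-29.4,"z":0,"ax":0,"ay":0,"az":0,"gripper":0},
    {"x":-26.5,"y":-29.4,"z":0,"ax":0,"ay":0,"az":0,"gripper":0},
    {"x":-26.5,"y":-29.4,"z":0,"ax":0,"ay":0,"az":0,"gripper":0},
    {"x":-26.5,"y":-29.4,"z":0,"ax":0,"ay":0,"az":0,"gripper":0}
  ]
}}

```text
clock: 1.55
position: [0.4344, 0.0568, 0.2426]
ee_rot: [0.149, 0.989, 0.0, 0.0]
ft_force: [0.5, 0.3, 0.1]
grip_width: 1.001
grasp_force: 0.0
```

Request:
{"name": "apply_moves", "arguments": {
  "rows": [
    {"x":-26.5,"y":-29.4,"z":0,"ax":0,"ay":0,"az":0,"gripper":0},
    {"x":-26.5,"y":-29.4,"z":0,"ax":0,"ay":0,"az":0,"gripper":0},
    {"x":0,"y":0,"z":0,"ax":0,"ay":0,"az":0,"gripper":0},
    {"x":0,"y":0,"z":0,"ax":0,"ay":0,"az":0,"gripper":0}
  ]
}}

```text
clock: 1.88
position: [0.4677, -0.015, 0.2423]
ee_rot: [0.151, 0.989, -0.0, 0.0]
ft_force: [-0.4, 2.2, -0.2]
grip_width: 1.001
grasp_force: 0.0
```

```bash
cat > g.py <<'E'
import sys
from h import *
go(*map(float,sys.argv[1:])); o=get_obs(); print(o["clock"],np.round(o["joint_pos"],2),"F",np.round(o["ft_force"],1),"w",round(o["grip_width"],3),"gf",round(o["grasp_force"],1))
E
python3 g.py .4675 -.013 73
```

```text
pos [ 0.4677 -0.015   0.2423] ytool 72.6 tilt [ 0. -0.] d [ 0.8  1.9 -0. ] az -0.4
1.8833 [-0.67 -0.05  0.59  1.88  0.03  1.3   1.18] F [-0.4  2.2 -0.2] w 1.001 gf 0.0
```

Request:
{"name": "apply_moves", "arguments": {
  "rows": [
    {"x":0.8,"y":1.9,"z":40,"ax":0,"ay":0,"az":0,"gripper":0},
    {"x":0,"y":0,"z":40,"ax":0,"ay":0,"az":0,"gripper":0},
    {"x":0,"y":0,"z":40,"ax":0,"ay":0,"az":0,"gripper":0},
    {"x":0,"y":0,"z":40,"ax":0,"ay":0,"az":0,"gripper":0},
    {"x":0,"y":0,"z":40,"ax":0,"ay":0,"az":0,"gripper":0}
  ]
}}

```text
clock: 2.3
position: [0.4667, -0.0095, 0.0407]
ee_rot: [0.148, 0.989, 0.001, 0.0]
ft_force: [1.2, 1.4, 0.0]
grip_width: 0.997
grasp_force: 0.0
```

Request:
{"name": "apply_moves", "arguments": {
  "rows": [
    {"x":0,"y":0,"z":0,"ax":0,"ay":0,"az":0,"gripper":1},
    {"x":0,"y":0,"z":0,"ax":0,"ay":0,"az":0,"gripper":1},
    {"x":0,"y":0,"z":0,"ax":0,"ay":0,"az":0,"gripper":1},
    {"x":0,"y":0,"z":0,"ax":0,"ay":0,"az":0,"gripper":1},
    {"x":0,"y":0,"z":0,"ax":0,"ay":0,"az":0,"gripper":1}
  ]
}}

```text
clock: 2.72
position: [0.4688, -0.0103, 0.0446]
ee_rot: [0.149, 0.989, 0.001, 0.002]
ft_force: [-1.3, -0.5, 0.5]
grip_width: 0.297
grasp_force: 0.0
```

Request:
{"name": "apply_moves", "arguments": {
  "rows": [
    {"x":0,"y":0,"z":0,"ax":0,"ay":0,"az":0,"gripper":1},
    {"x":0,"y":0,"z":0,"ax":0,"ay":0,"az":0,"gripper":1},
    {"x":0,"y":0,"z":0,"ax":0,"ay":0,"az":0,"gripper":1},
    {"x":0,"y":0,"z":0,"ax":0,"ay":0,"az":0,"gripper":1},
    {"x":0,"y":0,"z":0,"ax":0,"ay":0,"az":0,"gripper":1}
  ]
}}

```text
clock: 3.13
position: [0.4687, -0.0104, 0.0443]
ee_rot: [0.149, 0.989, 0.001, 0.001]
ft_force: [-2.3, 0.8, 11.4]
grip_width: 0.225
grasp_force: 38.9
```

```bash
python3 g.py .5165 .3116 73
```

```text
pos [ 0.4687 -0.0104  0.0443] ytool 72.9 tilt [0.003 0.002] d [ 49.1 321.8   0.8] az -0.1
3.1333 [-0.62  0.24  0.6   2.1  -0.18  0.85  1.36] F [-2.3  0.8 11.4] w 0.225 gf 38.9
```

Request:
{"name": "apply_moves", "arguments": {
  "rows": [
    {"x":0,"y":0,"z":-35,"ax":0,"ay":0,"az":0,"gripper":1},
    {"x":0,"y":0,"z":-35,"ax":0,"ay":0,"az":0,"gripper":1},
    {"x":5.5,"y":35.8,"z":0,"ax":0,"ay":0,"az":0,"gripper":1},
    {"x":5.5,"y":35.8,"z":0,"ax":0,"ay":0,"az":0,"gripper":1},
    {"x":5.5,"y":35.8,"z":0,"ax":0,"ay":0,"az":0,"gripper":1}
  ]
}}

```text
clock: 3.55
position: [0.4837, 0.0982, 0.1142]
ee_rot: [0.15, 0.989, 0.002, 0.001]
ft_force: [2.2, 0.3, -1.0]
grip_width: 0.219
grasp_force: 39.9
```

Request:
{"name": "apply_moves", "arguments": {
  "rows": [
    {"x":5.5,"y":35.8,"z":0,"ax":0,"ay":0,"az":0,"gripper":1},
    {"x":5.5,"y":35.8,"z":0,"ax":0,"ay":0,"az":0,"gripper":1},
    {"x":5.5,"y":35.8,"z":0,"ax":0,"ay":0,"az":0,"gripper":1},
    {"x":5.5,"y":35.8,"z":0,"ax":0,"ay":0,"az":0,"gripper":1},
    {"x":5.5,"y":35.8,"z":0,"ax":0,"ay":0,"az":0,"gripper":1}
  ]
}}

```text
clock: 3.97
position: [0.5095, 0.2778, 0.1133]
ee_rot: [0.149, 0.989, 0.001, 0.0]
ft_force: [0.8, -0.4, -0.4]
grip_width: 0.223
grasp_force: 39.9
```

Request:
{"name": "apply_moves", "arguments": {
  "rows": [
    {"x":5.5,"y":35.8,"z":0,"ax":0,"ay":0,"az":0,"gripper":1},
    {"x":0,"y":0,"z":0,"ax":0,"ay":0,"az":0,"gripper":1},
    {"x":0,"y":0,"z":0,"ax":0,"ay":0,"az":0,"gripper":1},
    {"x":0,"y":0,"z":0,"ax":0,"ay":0,"az":0,"gripper":1}
  ]
}}

```text
clock: 4.3
position: [0.5148, 0.3113, 0.1128]
ee_rot: [0.149, 0.989, -0.0, 0.0]
ft_force: [0.6, -0.6, -1.3]
grip_width: 0.222
grasp_force: 39.8
```

```bash
python3 g.py .5165 .3116 73; python3 - <<'E'
from h import *
c=[camera(n)["color"] for n in("top","scene")]
cv2.imwrite("pics/c1.png",np.vstack([cv2.resize(c[0][190:340,100:350],None,fx=3,fy=2,interpolation=2),cv2.resize(c[1][50:200,300:550],None,fx=3,fy=2,interpolation=2)])[...,::-1])
E
```

```text
pos [0.5148 0.3113 0.1128] ytool 72.9 tilt [ 0. -0.] d [-1.5  0.8  0. ] az -0.1
4.3 [-0.96  0.4   0.42  1.7  -0.18  1.08  0.79] F [ 0.6 -0.6 -1.3] w 0.222 gf 39.8
```

View pics/c1.png

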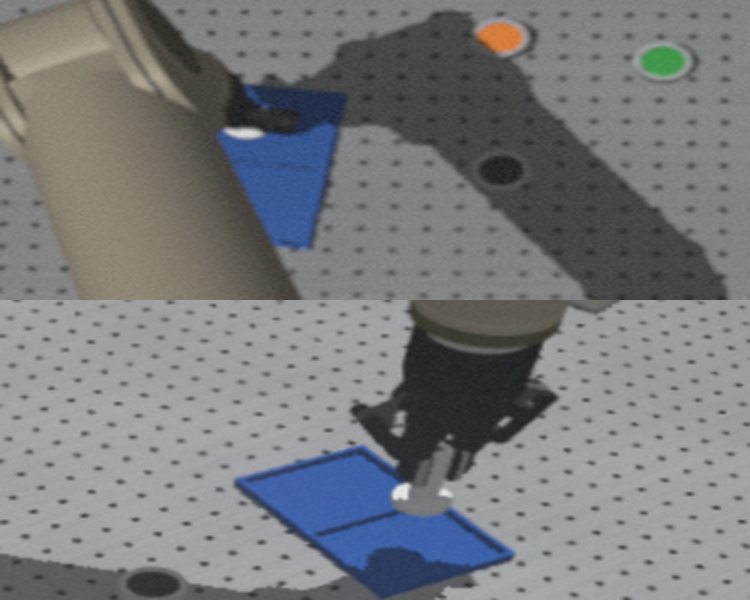

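The picture shows the chrome post held over the far blue compartment, with its foot at about (420,495) in the lower half. I'll lower it.

Request:
{"name": "apply_moves", "arguments": {
  "rows": [
    {"x":-1.5,"y":0.8,"z":30,"ax":0,"ay":0,"az":0,"gripper":1},
    {"x":0,"y":0,"z":25,"ax":0,"ay":0,"az":0,"gripper":1},
    {"x":0,"y":0,"z":9,"ax":0,"ay":0,"az":0,"gripper":1},
    {"x":0,"y":0,"z":0,"ax":0,"ay":0,"az":0,"gripper":1},
    {"x":0,"y":0,"z":0,"ax":0,"ay":0,"az":0,"gripper":1}
  ]
}}

```text
clock: 4.82
position: [0.5167, 0.311, 0.0487]
ee_rot: [0.15, 0.989, -0.0, -0.0]
ft_force: [-0.4, 0.3, -1.3]
grip_width: 0.225
grasp_force: 40.7
```

```bash
python3 g.py .5165 .3116 73
```

```text
pos [0.5167 0.311  0.0487] ytool 72.8 tilt [-0. -0.] d [ 0.3  0.5 -0. ] az -0.2
4.8167 [-0.94  0.48  0.4   1.74 -0.22  0.97  0.82] F [-0.4  0.3 -1.3] w 0.225 gf 40.7
```

Request:
{"name": "apply_moves", "arguments": {
  "rows": [
    {"x":0,"y":0,"z":1,"ax":0,"ay":0,"az":0,"gripper":1},
    {"x":0,"y":0,"z":0,"ax":0,"ay":0,"az":0,"gripper":1},
    {"x":0,"y":0,"z":0,"ax":0,"ay":0,"az":0,"gripper":0.4},
    {"x":0,"y":0,"z":0,"ax":0,"ay":0,"az":0,"gripper":0.4},
    {"x":0,"y":0,"z":0,"ax":0,"ay":0,"az":0,"gripper":0.4}
  ]
}}

```text
clock: 5.23
position: [0.5166, 0.3121, 0.0477]
ee_rot: [0.149, 0.989, 0.0, 0.0]
ft_force: [-0.8, -0.5, 0.5]
grip_width: 0.597
grasp_force: 0.0
```

Request:
{"name": "apply_moves", "arguments": {
  "rows": [
    {"x":0,"y":0,"z":0,"ax":0,"ay":0,"az":0,"gripper":0},
    {"x":0,"y":0,"z":-20,"ax":0,"ay":0,"az":0,"gripper":0},
    {"x":0,"y":0,"z":-40,"ax":0,"ay":0,"az":0,"gripper":0},
    {"x":0,"y":0,"z":-40,"ax":0,"ay":0,"az":0,"gripper":0},
    {"x":0,"y":0,"z":-20,"ax":0,"ay":0,"az":0,"gripper":0}
  ]
}}

```text
clock: 5.65
position: [0.5179, 0.3125, 0.1722]
ee_rot: [0.149, 0.989, 0.002, 0.002]
ft_force: [0.1, -0.1, 0.9]
grip_width: 1.001
grasp_force: 0.0
```

Request:
{"name": "apply_moves", "arguments": {
  "rows": [
    {"x":-1,"y":-37.6,"z":0,"ax":0,"ay":0,"az":0,"gripper":0},
    {"x":-1,"y":-37.6,"z":0,"ax":0,"ay":0,"az":0,"gripper":0},
    {"x":-1,"y":-37.6,"z":0,"ax":0,"ay":0,"az":0,"gripper":0},
    {"x":-1,"y":-37.6,"z":0,"ax":0,"ay":0,"az":0,"gripper":0},
    {"x":-1,"y":-37.6,"z":0,"ax":0,"ay":0,"az":0,"gripper":0}
  ]
}}

```text
clock: 6.07
position: [0.4651, 0.1292, 0.1673]
ee_rot: [0.149, 0.989, 0.0, 0.0]
ft_force: [0.6, -0.0, 1.0]
grip_width: 1.0
grasp_force: 0.0
```

Request:
{"name": "apply_moves", "arguments": {
  "rows": [
    {"x":0,"y":0,"z":0,"ax":0,"ay":0,"az":0,"gripper":0},
    {"x":0,"y":0,"z":0,"ax":0,"ay":0,"az":0,"gripper":0},
    {"x":0,"y":0,"z":0,"ax":0,"ay":0,"az":0,"gripper":0}
  ]
}}

```text
clock: 6.32
position: [0.466, 0.1313, 0.1676]
ee_rot: [0.149, 0.989, 0.001, 0.0]
ft_force: [-0.3, 0.6, 0.1]
grip_width: 0.999
grasp_force: 0.0
```

```bash
python3 g.py .466 .130 73;  python3 - <<'E'
from h import *
c=[camera(n)["color"] for n in("top","scene")]
cv2.imwrite("pics/c2.png",np.vstack([cv2.resize(c[0][190:340,100:350],None,fx=3,fy=2,interpolation=2),cv2.resize(c[1][80:230,300:550],None,fx=3,fy=2,interpolation=2)])[...,::-1])
E
```

```text
pos [0.466  0.1313 0.1676] ytool 72.9 tilt [0.001 0.001] d [-0.4 -1.2 -0. ] az -0.1
6.3167 [-0.87  0.07  0.53  1.95 -0.04  1.13  0.94] F [-0.3  0.6  0.1] w 0.999 gf 0.0
```

View pics/c2.png

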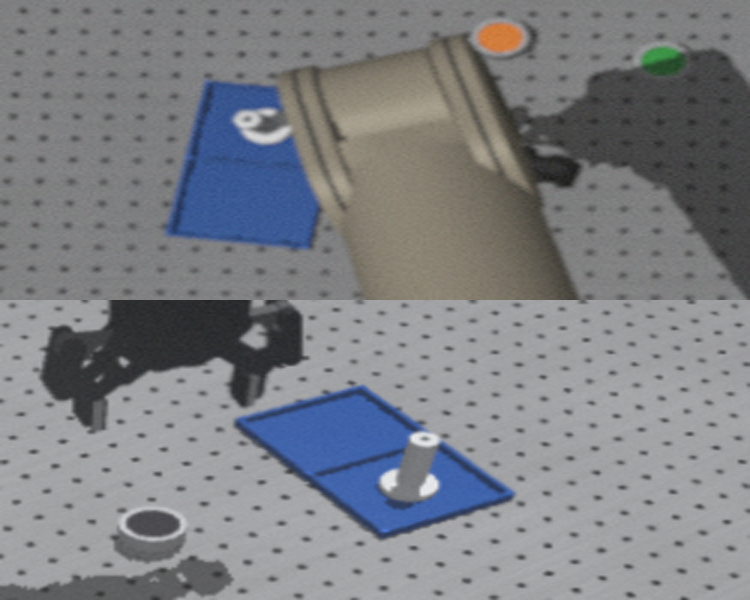

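The chrome post stands upright in the far blue compartment, foot at about (408,487) in the lower half. Next the smoked filter, seen at (152,525), still in place.

Request:
{"name": "apply_moves", "arguments": {
  "rows": [
    {"x":-0.4,"y":-1.2,"z":40,"ax":0,"ay":0,"az":0,"gripper":0},
    {"x":0,"y":0,"z":40,"ax":0,"ay":0,"az":0,"gripper":0},
    {"x":0,"y":0,"z":40,"ax":0,"ay":0,"az":0,"gripper":0},
    {"x":0,"y":0,"z":24,"ax":0,"ay":0,"az":0,"gripper":0},
    {"x":0,"y":0,"z":9,"ax":0,"ay":0,"az":0,"gripper":0}
  ]
}}

```text
clock: 6.83
position: [0.4636, 0.1295, 0.0105]
ee_rot: [0.148, 0.989, -0.002, -0.002]
ft_force: [-1.1, -0.2, 0.4]
grip_width: 0.999
grasp_force: 0.0
```

Request:
{"name": "apply_moves", "arguments": {
  "rows": [
    {"x":0,"y":0,"z":0,"ax":0,"ay":0,"az":0,"gripper":0},
    {"x":0,"y":0,"z":0,"ax":0,"ay":0,"az":0,"gripper":0},
    {"x":0,"y":0,"z":0,"ax":0,"ay":0,"az":0,"gripper":1},
    {"x":0,"y":0,"z":0,"ax":0,"ay":0,"az":0,"gripper":1},
    {"x":0,"y":0,"z":0,"ax":0,"ay":0,"az":0,"gripper":1}
  ]
}}

```text
clock: 7.25
position: [0.4668, 0.1301, 0.0157]
ee_rot: [0.149, 0.989, 0.001, 0.001]
ft_force: [0.0, -0.6, -0.5]
grip_width: 0.608
grasp_force: 0.0
```

Request:
{"name": "apply_moves", "arguments": {
  "rows": [
    {"x":0,"y":0,"z":0,"ax":0,"ay":0,"az":0,"gripper":1},
    {"x":0,"y":0,"z":0,"ax":0,"ay":0,"az":0,"gripper":1},
    {"x":0,"y":0,"z":0,"ax":0,"ay":0,"az":0,"gripper":1},
    {"x":0,"y":0,"z":0,"ax":0,"ay":0,"az":0,"gripper":1},
    {"x":0,"y":0,"z":0,"ax":0,"ay":0,"az":0,"gripper":1}
  ]
}}

```text
clock: 7.67
position: [0.4666, 0.13, 0.0156]
ee_rot: [0.149, 0.989, 0.001, 0.001]
ft_force: [-3.6, 0.0, 10.0]
grip_width: 0.498
grasp_force: 39.3
```

```bash
python3 g.py .4292 .3229 73
```

```text
pos [0.4666 0.13   0.0156] ytool 72.9 tilt [0.001 0.001] d [ 92.5 173.3   0.2] az -0.1
7.6667 [-0.81  0.32  0.5   2.07 -0.21  0.8   1.09] F [-3.6  0.  10. ] w 0.498 gf 39.3
```

Request:
{"name": "apply_moves", "arguments": {
  "rows": [
    {"x":0,"y":0,"z":-30,"ax":0,"ay":0,"az":0,"gripper":1},
    {"x":0,"y":0,"z":-30,"ax":0,"ay":0,"az":0,"gripper":1},
    {"x":15.4,"y":28.9,"z":0,"ax":0,"ay":0,"az":0,"gripper":1},
    {"x":15.4,"y":28.9,"z":0,"ax":0,"ay":0,"az":0,"gripper":1},
    {"x":15.4,"y":28.9,"z":0,"ax":0,"ay":0,"az":0,"gripper":1}
  ]
}}

```text
clock: 8.08
position: [0.4474, 0.2274, 0.0756]
ee_rot: [0.15, 0.989, 0.001, 0.001]
ft_force: [0.1, 0.7, -0.3]
grip_width: 0.495
grasp_force: 41.3
```

Request:
{"name": "apply_moves", "arguments": {
  "rows": [
    {"x":15.4,"y":28.9,"z":0,"ax":0,"ay":0,"az":0,"gripper":1},
    {"x":15.4,"y":28.9,"z":0,"ax":0,"ay":0,"az":0,"gripper":1},
    {"x":15.4,"y":28.9,"z":0,"ax":0,"ay":0,"az":0,"gripper":1},
    {"x":0,"y":0,"z":0,"ax":0,"ay":0,"az":0,"gripper":1},
    {"x":0,"y":0,"z":0,"ax":0,"ay":0,"az":0,"gripper":1}
  ]
}}

```text
clock: 8.5
position: [0.4278, 0.3244, 0.0746]
ee_rot: [0.147, 0.989, 0.0, 0.0]
ft_force: [0.1, -0.7, -0.7]
grip_width: 0.503
grasp_force: 41.3
```

Request:
{"name": "apply_moves", "arguments": {
  "rows": [
    {"x":0,"y":0,"z":0,"ax":0,"ay":0,"az":0,"gripper":1},
    {"x":0,"y":0,"z":25,"ax":0,"ay":0,"az":0,"gripper":1},
    {"x":0,"y":0,"z":20,"ax":0,"ay":0,"az":0,"gripper":1},
    {"x":0,"y":0,"z":0,"ax":0,"ay":0,"az":0,"gripper":1},
    {"x":0,"y":0,"z":0,"ax":0,"ay":0,"az":0,"gripper":1}
  ]
}}

```text
clock: 8.92
position: [0.4287, 0.3208, 0.0291]
ee_rot: [0.15, 0.989, -0.001, -0.0]
ft_force: [0.4, -0.3, 0.1]
grip_width: 0.497
grasp_force: 41.3
```

```bash
python3 g.py .4292 .3229 73
```

```text
pos [0.4287 0.3208 0.0291] ytool 72.8 tilt [-0.001 -0.002] d [ 0.1  2.2 -0. ] az -0.2
8.9167 [-1.07  0.38  0.4   1.93 -0.19  0.87  0.69] F [ 0.4 -0.3  0.1] w 0.497 gf 41.3
```

Request:
{"name": "apply_moves", "arguments": {
  "rows": [
    {"x":0,"y":1.5,"z":7,"ax":0,"ay":0,"az":0,"gripper":1},
    {"x":0,"y":0,"z":2,"ax":0,"ay":0,"az":0,"gripper":1},
    {"x":0,"y":0,"z":1,"ax":0,"ay":0,"az":0,"gripper":1},
    {"x":0,"y":0,"z":0,"ax":0,"ay":0,"az":0,"gripper":1},
    {"x":0,"y":0,"z":0,"ax":0,"ay":0,"az":0,"gripper":1}
  ]
}}

```text
clock: 9.33
position: [0.4292, 0.324, 0.0197]
ee_rot: [0.149, 0.989, 0.0, 0.0]
ft_force: [-0.4, -0.4, -0.5]
grip_width: 0.5
grasp_force: 41.3
```

Request:
{"name": "apply_moves", "arguments": {
  "rows": [
    {"x":0,"y":0,"z":0.5,"ax":0,"ay":0,"az":0,"gripper":1},
    {"x":0,"y":0,"z":0,"ax":0,"ay":0,"az":0,"gripper":1},
    {"x":0,"y":0,"z":0,"ax":0,"ay":0,"az":0,"gripper":1}
  ]
}}

```text
clock: 9.58
position: [0.4291, 0.3239, 0.0189]
ee_rot: [0.149, 0.989, 0.0, 0.0]
ft_force: [0.2, 0.6, -0.7]
grip_width: 0.499
grasp_force: 41.3
```

Request:
{"name": "apply_moves", "arguments": {
  "rows": [
    {"x":0,"y":0,"z":0.4,"ax":0,"ay":0,"az":0,"gripper":1},
    {"x":0,"y":0,"z":0,"ax":0,"ay":0,"az":0,"gripper":1},
    {"x":0,"y":0,"z":0,"ax":0,"ay":0,"az":0,"gripper":1}
  ]
}}

```text
clock: 9.83
position: [0.4291, 0.324, 0.0187]
ee_rot: [0.149, 0.989, 0.0, -0.0]
ft_force: [-1.4, -1.7, 5.4]
grip_width: 0.505
grasp_force: 41.9
```

Request:
{"name": "apply_moves", "arguments": {
  "rows": [
    {"x":0,"y":0,"z":0.4,"ax":0,"ay":0,"az":0,"gripper":1},
    {"x":0,"y":0,"z":0,"ax":0,"ay":0,"az":0,"gripper":1},
    {"x":0,"y":0,"z":0,"ax":0,"ay":0,"az":0,"gripper":1}
  ]
}}

```text
clock: 10.08
position: [0.4291, 0.324, 0.0187]
ee_rot: [0.149, 0.989, 0.0, -0.0]
ft_force: [-4.0, -2.8, 10.6]
grip_width: 0.5
grasp_force: 42.7
```

Request:
{"name": "apply_moves", "arguments": {
  "rows": [
    {"x":0,"y":0,"z":-0.5,"ax":0,"ay":0,"az":0,"gripper":0.35},
    {"x":0,"y":0,"z":0,"ax":0,"ay":0,"az":0,"gripper":0.35},
    {"x":0,"y":0,"z":0,"ax":0,"ay":0,"az":0,"gripper":0.35},
    {"x":0,"y":0,"z":-20,"ax":0,"ay":0,"az":0,"gripper":0.35},
    {"x":0,"y":0,"z":-35,"ax":0,"ay":0,"az":0,"gripper":0.35}
  ]
}}

```text
clock: 10.5
position: [0.4271, 0.3222, 0.0709]
ee_rot: [0.149, 0.989, -0.003, -0.002]
ft_force: [0.7, 0.1, 0.8]
grip_width: 0.65
grasp_force: 0.0
```

Request:
{"name": "apply_moves", "arguments": {
  "rows": [
    {"x":0,"y":0,"z":-35,"ax":0,"ay":0,"az":0,"gripper":0},
    {"x":0,"y":0,"z":-30,"ax":0,"ay":0,"az":0,"gripper":0},
    {"x":-12.5,"y":-34.9,"z":0,"ax":0,"ay":0,"az":0,"gripper":0},
    {"x":-12.5,"y":-34.9,"z":0,"ax":0,"ay":0,"az":0,"gripper":0},
    {"x":-12.5,"y":-34.9,"z":0,"ax":0,"ay":0,"az":0,"gripper":0}
  ]
}}

```text
clock: 10.92
position: [0.434, 0.2118, 0.1388]
ee_rot: [0.148, 0.989, 0.0, 0.0]
ft_force: [1.9, -0.6, 0.1]
grip_width: 0.997
grasp_force: 0.0
```

Request:
{"name": "apply_moves", "arguments": {
  "rows": [
    {"x":-12.5,"y":-34.9,"z":0,"ax":0,"ay":0,"az":0,"gripper":0},
    {"x":-12.5,"y":-34.9,"z":0,"ax":0,"ay":0,"az":0,"gripper":0},
    {"x":-12.5,"y":-34.9,"z":0,"ax":0,"ay":0,"az":0,"gripper":0},
    {"x":-12.5,"y":-34.9,"z":0,"ax":0,"ay":0,"az":0,"gripper":0},
    {"x":-12.5,"y":-34.9,"z":0,"ax":0,"ay":0,"az":0,"gripper":0}
  ]
}}

```text
clock: 11.33
position: [0.4421, 0.0259, 0.1385]
ee_rot: [0.149, 0.989, 0.0, 0.0]
ft_force: [0.9, 0.6, -0.7]
grip_width: 0.999
grasp_force: 0.0
```

Request:
{"name": "apply_moves", "arguments": {
  "rows": [
    {"x":-12.5,"y":-34.9,"z":0,"ax":0,"ay":0,"az":0,"gripper":0},
    {"x":-12.5,"y":-34.9,"z":0,"ax":0,"ay":0,"az":0,"gripper":0},
    {"x":-12.5,"y":-34.9,"z":0,"ax":0,"ay":0,"az":0,"gripper":0},
    {"x":-12.5,"y":-34.9,"z":0,"ax":0,"ay":0,"az":0,"gripper":0},
    {"x":0,"y":0,"z":0,"ax":0,"ay":0,"az":0,"gripper":0}
  ]
}}

```text
clock: 11.75
position: [0.4485, -0.1275, 0.1389]
ee_rot: [0.153, 0.988, -0.001, 0.001]
ft_force: [0.3, -0.8, 0.1]
grip_width: 1.003
grasp_force: 0.0
```

Request:
{"name": "apply_moves", "arguments": {
  "rows": [
    {"x":0,"y":0,"z":0,"ax":0,"ay":0,"az":0,"gripper":0},
    {"x":0,"y":0,"z":0,"ax":0,"ay":0,"az":0,"gripper":0}
  ]
}}

```text
clock: 11.92
position: [0.449, -0.1202, 0.1383]
ee_rot: [0.149, 0.989, 0.0, -0.0]
ft_force: [-0.6, -0.1, -1.1]
grip_width: 0.999
grasp_force: 0.0
```

```bash
python3 g.py .449 -.120 73;  python3 - <<'E'
from h import *
c=[camera(n)["color"] for n in("top","scene")]
cv2.imwrite("pics/c3.png",np.vstack([cv2.resize(c[0][190:340,130:380],None,fx=3,fy=2,interpolation=2),cv2.resize(c[1][100:300,180:480],None,fx=2.5,fy=1.5,interpolation=2)])[...,::-1])
E
```

```text
pos [ 0.449  -0.1202  0.1383] ytool 72.9 tilt [-0.  0.] d [0.1 0.2 0. ] az -0.1
11.9167 [-0.64  0.06  0.84  2.03 -0.05  1.07  1.5 ] F [-0.6 -0.1 -1.1] w 0.999 gf 0.0
```

View pics/c3.png

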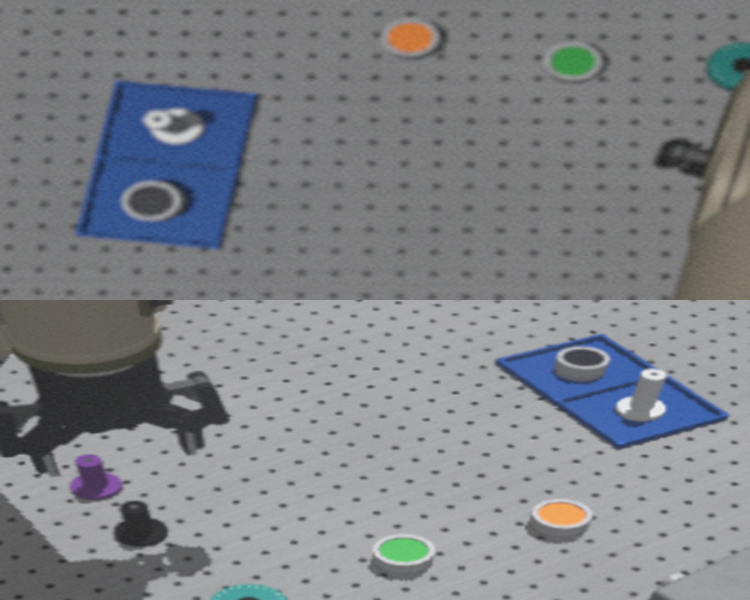

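The blue kit is complete: smoked filter at (152,201) and chrome post at (178,125) in the upper half. The black post stands at (138,525), below the gripper.

Request:
{"name": "apply_moves", "arguments": {
  "rows": [
    {"x":0,"y":0,"z":36,"ax":0,"ay":0,"az":0,"gripper":0},
    {"x":0,"y":0,"z":36,"ax":0,"ay":0,"az":0,"gripper":0},
    {"x":0,"y":0,"z":36,"ax":0,"ay":0,"az":0,"gripper":0},
    {"x":0,"y":0,"z":0,"ax":0,"ay":0,"az":0,"gripper":0},
    {"x":0,"y":0,"z":0,"ax":0,"ay":0,"az":0,"gripper":0.5}
  ]
}}

```text
clock: 12.43
position: [0.4479, -0.1201, 0.0298]
ee_rot: [0.148, 0.989, -0.001, -0.002]
ft_force: [1.0, -0.9, 1.8]
grip_width: 0.884
grasp_force: 0.0
```

Request:
{"name": "apply_moves", "arguments": {
  "rows": [
    {"x":0,"y":0,"z":0,"ax":0,"ay":0,"az":0,"gripper":1},
    {"x":0,"y":0,"z":0,"ax":0,"ay":0,"az":0,"gripper":1},
    {"x":0,"y":0,"z":0,"ax":0,"ay":0,"az":0,"gripper":1},
    {"x":0,"y":0,"z":0,"ax":0,"ay":0,"az":0,"gripper":1},
    {"x":0,"y":0,"z":0,"ax":0,"ay":0,"az":0,"gripper":1}
  ]
}}

```text
clock: 12.85
position: [0.45, -0.1202, 0.0317]
ee_rot: [0.149, 0.989, 0.001, 0.001]
ft_force: [-1.8, 1.0, 10.4]
grip_width: 0.224
grasp_force: 38.6
```

Request:
{"name": "apply_moves", "arguments": {
  "rows": [
    {"x":0,"y":0,"z":0,"ax":0,"ay":0,"az":0,"gripper":1},
    {"x":0,"y":0,"z":0,"ax":0,"ay":0,"az":0,"gripper":1},
    {"x":0,"y":0,"z":0,"ax":0,"ay":0,"az":0,"gripper":1},
    {"x":0,"y":0,"z":0,"ax":0,"ay":0,"az":0,"gripper":1},
    {"x":0,"y":0,"z":0,"ax":0,"ay":0,"az":0,"gripper":1}
  ]
}}

```text
clock: 13.27
position: [0.45, -0.1203, 0.0317]
ee_rot: [0.149, 0.989, 0.001, 0.001]
ft_force: [-3.2, 2.1, 11.7]
grip_width: 0.221
grasp_force: 38.7
```

```bash
python3 g.py .543 -.3413 73
```

```text
pos [ 0.45   -0.1203  0.0317] ytool 72.9 tilt [0.002 0.001] d [-1.539e+02 -1.839e+02 -1.000e-01] az -0.1
13.2667 [-0.55  0.29  0.8   2.12 -0.29  0.83  1.69] F [-3.2  2.1 11.7] w 0.221 gf 38.7
```

Request:
{"name": "apply_moves", "arguments": {
  "rows": [
    {"x":0,"y":0,"z":-35,"ax":0,"ay":0,"az":0,"gripper":1},
    {"x":0,"y":0,"z":-35,"ax":0,"ay":0,"az":0,"gripper":1},
    {"x":-22,"y":-26.3,"z":0,"ax":0,"ay":0,"az":0,"gripper":1},
    {"x":-22,"y":-26.3,"z":0,"ax":0,"ay":0,"az":0,"gripper":1},
    {"x":-22,"y":-26.3,"z":0,"ax":0,"ay":0,"az":0,"gripper":1}
  ]
}}

```text
clock: 13.68
position: [0.4908, -0.215, 0.1023]
ee_rot: [0.147, 0.989, 0.001, 0.002]
ft_force: [0.4, 0.4, 0.1]
grip_width: 0.216
grasp_force: 39.6
```

Request:
{"name": "apply_moves", "arguments": {
  "rows": [
    {"x":-22,"y":-26.3,"z":0,"ax":0,"ay":0,"az":0,"gripper":1},
    {"x":-22,"y":-26.3,"z":0,"ax":0,"ay":0,"az":0,"gripper":1},
    {"x":-22,"y":-26.3,"z":0,"ax":0,"ay":0,"az":0,"gripper":1},
    {"x":-22,"y":-26.3,"z":0,"ax":0,"ay":0,"az":0,"gripper":1},
    {"x":0,"y":0,"z":0,"ax":0,"ay":0,"az":0,"gripper":1}
  ]
}}

```text
clock: 14.1
position: [0.5418, -0.3483, 0.1008]
ee_rot: [0.151, 0.988, -0.002, 0.0]
ft_force: [-1.1, -1.3, -0.5]
grip_width: 0.219
grasp_force: 39.6
```

Request:
{"name": "apply_moves", "arguments": {
  "rows": [
    {"x":0,"y":0,"z":0,"ax":0,"ay":0,"az":0,"gripper":1},
    {"x":0,"y":0,"z":0,"ax":0,"ay":0,"az":0,"gripper":1},
    {"x":0,"y":0,"z":0,"ax":0,"ay":0,"az":0,"gripper":1}
  ]
}}

```text
clock: 14.35
position: [0.5423, -0.3404, 0.1006]
ee_rot: [0.148, 0.989, 0.001, 0.0]
ft_force: [-0.0, 1.4, -1.1]
grip_width: 0.224
grasp_force: 39.6
```

```bash
python3 g.py .543 -.3413 73
```

```text
pos [ 0.5423 -0.3404  0.1006] ytool 73.0 tilt [0.    0.001] d [-1.  -0.7 -0. ] az -0.0
14.35 [-0.09  0.59  0.8   1.61 -0.46  1.14  2.09] F [-0.   1.4 -1.1] w 0.224 gf 39.6
```

Request:
{"name": "apply_moves", "arguments": {
  "rows": [
    {"x":-1,"y":-0.7,"z":33,"ax":0,"ay":0,"az":0,"gripper":1},
    {"x":0,"y":0,"z":24,"ax":0,"ay":0,"az":0,"gripper":1},
    {"x":0,"y":0,"z":8,"ax":0,"ay":0,"az":0,"gripper":1},
    {"x":0,"y":0,"z":0,"ax":0,"ay":0,"az":0,"gripper":1},
    {"x":0,"y":0,"z":0,"ax":0,"ay":0,"az":0,"gripper":1}
  ]
}}

```text
clock: 14.77
position: [0.5432, -0.3417, 0.036]
ee_rot: [0.148, 0.989, 0.0, 0.0]
ft_force: [0.1, 0.1, -1.6]
grip_width: 0.223
grasp_force: 41.8
```

Request:
{"name": "apply_moves", "arguments": {
  "rows": [
    {"x":0,"y":0,"z":0.8,"ax":0,"ay":0,"az":0,"gripper":1},
    {"x":0,"y":0,"z":0,"ax":0,"ay":0,"az":0,"gripper":1},
    {"x":0,"y":0,"z":0,"ax":0,"ay":0,"az":0,"gripper":1}
  ]
}}

```text
clock: 15.02
position: [0.5431, -0.3426, 0.0352]
ee_rot: [0.149, 0.989, 0.0, 0.0]
ft_force: [-0.8, 0.7, -1.1]
grip_width: 0.218
grasp_force: 41.8
```

Request:
{"name": "apply_moves", "arguments": {
  "rows": [
    {"x":0,"y":0,"z":0.6,"ax":0,"ay":0,"az":0,"gripper":1},
    {"x":0,"y":0,"z":0,"ax":0,"ay":0,"az":0,"gripper":1},
    {"x":0,"y":0,"z":0,"ax":0,"ay":0,"az":0,"gripper":0.4},
    {"x":0,"y":0,"z":0,"ax":0,"ay":0,"az":0,"gripper":0.4},
    {"x":0,"y":0,"z":0,"ax":0,"ay":0,"az":0,"gripper":0.4}
  ]
}}

```text
clock: 15.43
position: [0.5429, -0.3429, 0.0342]
ee_rot: [0.149, 0.989, -0.0, 0.0]
ft_force: [-0.4, -0.6, 0.4]
grip_width: 0.599
grasp_force: 0.0
```

Request:
{"name": "apply_moves", "arguments": {
  "rows": [
    {"x":0,"y":0,"z":-20,"ax":0,"ay":0,"az":0,"gripper":0.4},
    {"x":0,"y":0,"z":-35,"ax":0,"ay":0,"az":0,"gripper":0},
    {"x":0,"y":0,"z":-35,"ax":0,"ay":0,"az":0,"gripper":0},
    {"x":0,"y":0,"z":-20,"ax":0,"ay":0,"az":0,"gripper":0},
    {"x":3.6,"y":37.8,"z":0,"ax":0,"ay":0,"az":0,"gripper":0}
  ]
}}

```text
clock: 15.85
position: [0.5487, -0.3147, 0.15]
ee_rot: [0.154, 0.988, -0.003, 0.004]
ft_force: [0.8, -0.8, 0.9]
grip_width: 1.0
grasp_force: 0.0
```

Request:
{"name": "apply_moves", "arguments": {
  "rows": [
    {"x":3.6,"y":37.8,"z":0,"ax":0,"ay":0,"az":0,"gripper":0},
    {"x":3.6,"y":37.8,"z":0,"ax":0,"ay":0,"az":0,"gripper":0},
    {"x":3.6,"y":37.8,"z":0,"ax":0,"ay":0,"az":0,"gripper":0},
    {"x":3.6,"y":37.8,"z":0,"ax":0,"ay":0,"az":0,"gripper":0},
    {"x":3.6,"y":37.8,"z":0,"ax":0,"ay":0,"az":0,"gripper":0}
  ]
}}

```text
clock: 16.27
position: [0.5891, -0.1179, 0.1444]
ee_rot: [0.149, 0.989, 0.0, 0.0]
ft_force: [0.6, -0.0, -0.6]
grip_width: 1.003
grasp_force: 0.0
```

Request:
{"name": "apply_moves", "arguments": {
  "rows": [
    {"x":0,"y":0,"z":0,"ax":0,"ay":0,"az":0,"gripper":0},
    {"x":0,"y":0,"z":0,"ax":0,"ay":0,"az":0,"gripper":0},
    {"x":0,"y":0,"z":0,"ax":0,"ay":0,"az":0,"gripper":0}
  ]
}}

```text
clock: 16.52
position: [0.5889, -0.1201, 0.1442]
ee_rot: [0.149, 0.989, -0.0, 0.0]
ft_force: [-0.7, 0.3, 0.3]
grip_width: 1.003
grasp_force: 0.0
```

```bash
python3 g.py .5893 -.1195 73;  python3 - <<'E'
from h import *
c=[camera(n)["color"] for n in("top","scene")]
cv2.imwrite("pics/c4.png",np.vstack([cv2.resize(c[0][190:340,300:550],None,fx=3,fy=2,interpolation=2),cv2.resize(c[1][220:420,80:380],None,fx=2.5,fy=1.5,interpolation=2)])[...,::-1])
E
```

```text
pos [ 0.5889 -0.1201  0.1442] ytool 72.9 tilt [ 0. -0.] d [-0.2  0.7 -0. ] az -0.1
16.5167 [-0.52  0.45  0.83  1.68 -0.36  1.17  1.68] F [-0.7  0.3  0.3] w 1.003 gf 0.0
```

View pics/c4.png

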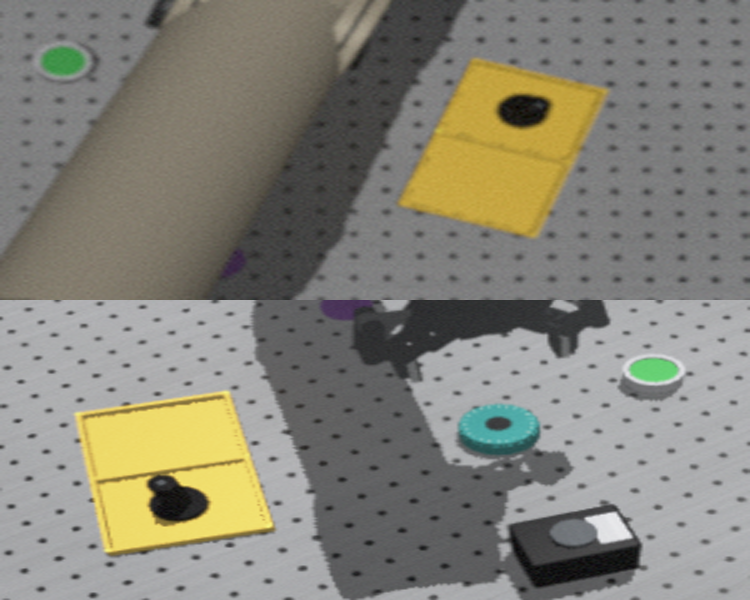

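The black post stands in the far yellow compartment, at (525,110) in the upper half. Now the stage, seen at (498,428).

Request:
{"name": "apply_moves", "arguments": {
  "rows": [
    {"x":-0.2,"y":0.7,"z":40,"ax":0,"ay":0,"az":0,"gripper":0},
    {"x":0,"y":0,"z":40,"ax":0,"ay":0,"az":0,"gripper":0},
    {"x":0,"y":0,"z":30,"ax":0,"ay":0,"az":0,"gripper":0},
    {"x":0,"y":0,"z":15,"ax":0,"ay":0,"az":0,"gripper":0},
    {"x":0,"y":0,"z":7,"ax":0,"ay":0,"az":0,"gripper":0}
  ]
}}

```text
clock: 17.03
position: [0.5878, -0.1202, 0.01]
ee_rot: [0.15, 0.989, -0.0, -0.002]
ft_force: [-0.3, 0.0, 1.3]
grip_width: 1.0
grasp_force: 0.0
```

Request:
{"name": "apply_moves", "arguments": {
  "rows": [
    {"x":0,"y":0,"z":0,"ax":0,"ay":0,"az":0,"gripper":0},
    {"x":0,"y":0,"z":0,"ax":0,"ay":0,"az":0,"gripper":0},
    {"x":0,"y":0,"z":0,"ax":0,"ay":0,"az":0,"gripper":1},
    {"x":0,"y":0,"z":0,"ax":0,"ay":0,"az":0,"gripper":1},
    {"x":0,"y":0,"z":0,"ax":0,"ay":0,"az":0,"gripper":1}
  ]
}}

```text
clock: 17.45
position: [0.5904, -0.1191, 0.0137]
ee_rot: [0.149, 0.989, 0.0, 0.001]
ft_force: [-3.1, 0.9, 10.7]
grip_width: 0.637
grasp_force: 40.1
```

Request:
{"name": "apply_moves", "arguments": {
  "rows": [
    {"x":0,"y":0,"z":0,"ax":0,"ay":0,"az":0,"gripper":1},
    {"x":0,"y":0,"z":0,"ax":0,"ay":0,"az":0,"gripper":1},
    {"x":0,"y":0,"z":0,"ax":0,"ay":0,"az":0,"gripper":1},
    {"x":0,"y":0,"z":0,"ax":0,"ay":0,"az":0,"gripper":1},
    {"x":0,"y":0,"z":0,"ax":0,"ay":0,"az":0,"gripper":1}
  ]
}}

```text
clock: 17.87
position: [0.5904, -0.1191, 0.0137]
ee_rot: [0.149, 0.989, 0.0, 0.001]
ft_force: [-1.3, 0.7, 7.8]
grip_width: 0.638
grasp_force: 40.8
```

```bash
python3 g.py .4597 -.3129 73
```

```text
pos [ 0.5904 -0.1191  0.0137] ytool 72.9 tilt [0.002 0.   ] d [  67.9 -223.7   -0.4] az -0.1
17.8667 [-0.44  0.62  0.72  1.77 -0.49  0.94  1.77] F [-1.3  0.7  7.8] w 0.638 gf 40.8
```

Request:
{"name": "apply_moves", "arguments": {
  "rows": [
    {"x":0,"y":0,"z":-35,"ax":0,"ay":0,"az":0,"gripper":1},
    {"x":0,"y":0,"z":-35,"ax":0,"ay":0,"az":0,"gripper":1},
    {"x":9.7,"y":-32,"z":0,"ax":0,"ay":0,"az":0,"gripper":1},
    {"x":9.7,"y":-32,"z":0,"ax":0,"ay":0,"az":0,"gripper":1},
    {"x":9.7,"y":-32,"z":0,"ax":0,"ay":0,"az":0,"gripper":1}
  ]
}}

```text
clock: 18.28
position: [0.5332, -0.2027, 0.0832]
ee_rot: [0.148, 0.989, 0.0, 0.001]
ft_force: [-0.5, -0.4, -2.1]
grip_width: 0.635
grasp_force: 43.9
```

Request:
{"name": "apply_moves", "arguments": {
  "rows": [
    {"x":9.7,"y":-32,"z":0,"ax":0,"ay":0,"az":0,"gripper":1},
    {"x":9.7,"y":-32,"z":0,"ax":0,"ay":0,"az":0,"gripper":1},
    {"x":9.7,"y":-32,"z":0,"ax":0,"ay":0,"az":0,"gripper":1},
    {"x":9.7,"y":-32,"z":0,"ax":0,"ay":0,"az":0,"gripper":1},
    {"x":0,"y":0,"z":0,"ax":0,"ay":0,"az":0,"gripper":1}
  ]
}}

```text
clock: 18.7
position: [0.4537, -0.3195, 0.0832]
ee_rot: [0.153, 0.988, -0.001, 0.0]
ft_force: [-0.6, -1.2, -1.6]
grip_width: 0.635
grasp_force: 43.7
```

Request:
{"name": "apply_moves", "arguments": {
  "rows": [
    {"x":0,"y":0,"z":0,"ax":0,"ay":0,"az":0,"gripper":1},
    {"x":0,"y":0,"z":0,"ax":0,"ay":0,"az":0,"gripper":1},
    {"x":0,"y":0,"z":30,"ax":0,"ay":0,"az":0,"gripper":1},
    {"x":0,"y":0,"z":0,"ax":0,"ay":0,"az":0,"gripper":1},
    {"x":0,"y":0,"z":0,"ax":0,"ay":0,"az":0,"gripper":1}
  ]
}}

```text
clock: 19.12
position: [0.4585, -0.3115, 0.0514]
ee_rot: [0.148, 0.989, 0.0, -0.001]
ft_force: [0.4, -0.3, -1.7]
grip_width: 0.636
grasp_force: 43.6
```

```bash
python3 g.py .4597 -.3129 73
```

```text
pos [ 0.4585 -0.3115  0.0514] ytool 73.0 tilt [-0.002  0.001] d [-1.5 -1.  -0. ] az -0.0
19.1167 [-0.16  0.48  0.83  1.88 -0.43  0.97  2.13] F [ 0.4 -0.3 -1.7] w 0.636 gf 43.6
```

Request:
{"name": "apply_moves", "arguments": {
  "rows": [
    {"x":-1.5,"y":-1,"z":20,"ax":0,"ay":0,"az":0,"gripper":1},
    {"x":0,"y":0,"z":10,"ax":0,"ay":0,"az":0,"gripper":1},
    {"x":0,"y":0,"z":3,"ax":0,"ay":0,"az":0,"gripper":1},
    {"x":0,"y":0,"z":0,"ax":0,"ay":0,"az":0,"gripper":1},
    {"x":0,"y":0,"z":0,"ax":0,"ay":0,"az":0,"gripper":1}
  ]
}}

```text
clock: 19.53
position: [0.4599, -0.3146, 0.0198]
ee_rot: [0.149, 0.989, -0.0, 0.0]
ft_force: [0.4, -0.1, -0.8]
grip_width: 0.636
grasp_force: 43.7
```

Request:
{"name": "apply_moves", "arguments": {
  "rows": [
    {"x":0,"y":0,"z":1,"ax":0,"ay":0,"az":0,"gripper":1},
    {"x":0,"y":0,"z":0,"ax":0,"ay":0,"az":0,"gripper":1},
    {"x":0,"y":0,"z":0,"ax":0,"ay":0,"az":0,"gripper":1}
  ]
}}

```text
clock: 19.78
position: [0.4599, -0.3146, 0.0185]
ee_rot: [0.149, 0.989, 0.0, 0.0]
ft_force: [-0.6, -0.1, -2.1]
grip_width: 0.633
grasp_force: 43.7
```

Request:
{"name": "apply_moves", "arguments": {
  "rows": [
    {"x":0,"y":0,"z":1.2,"ax":0,"ay":0,"az":0,"gripper":1},
    {"x":0,"y":0,"z":0,"ax":0,"ay":0,"az":0,"gripper":1},
    {"x":0,"y":0,"z":0,"ax":0,"ay":0,"az":0,"gripper":1}
  ]
}}

```text
clock: 20.03
position: [0.4596, -0.3145, 0.0169]
ee_rot: [0.149, 0.989, 0.0, -0.0]
ft_force: [0.8, 0.9, -1.0]
grip_width: 0.636
grasp_force: 43.7
```

Request:
{"name": "apply_moves", "arguments": {
  "rows": [
    {"x":0,"y":0,"z":0.6,"ax":0,"ay":0,"az":0,"gripper":1},
    {"x":0,"y":0,"z":0,"ax":0,"ay":0,"az":0,"gripper":1},
    {"x":0,"y":0,"z":0,"ax":0,"ay":0,"az":0,"gripper":1}
  ]
}}

```text
clock: 20.28
position: [0.4597, -0.3145, 0.0167]
ee_rot: [0.149, 0.989, 0.0, 0.0]
ft_force: [-1.9, 1.9, 7.0]
grip_width: 0.638
grasp_force: 44.6
```

Request:
{"name": "apply_moves", "arguments": {
  "rows": [
    {"x":0,"y":0,"z":-0.5,"ax":0,"ay":0,"az":0,"gripper":0.22},
    {"x":0,"y":0,"z":0,"ax":0,"ay":0,"az":0,"gripper":0.22},
    {"x":0,"y":0,"z":0,"ax":0,"ay":0,"az":0,"gripper":0.22},
    {"x":0,"y":0,"z":-20,"ax":0,"ay":0,"az":0,"gripper":0.22},
    {"x":0,"y":0,"z":-30,"ax":0,"ay":0,"az":0,"gripper":0.22}
  ]
}}

```text
clock: 20.7
position: [0.4581, -0.3135, 0.0652]
ee_rot: [0.149, 0.989, 0.0, -0.002]
ft_force: [0.2, -0.8, 0.8]
grip_width: 0.777
grasp_force: 0.0
```

Request:
{"name": "apply_moves", "arguments": {
  "rows": [
    {"x":0,"y":0,"z":-35,"ax":0,"ay":0,"az":0,"gripper":0},
    {"x":0,"y":0,"z":-35,"ax":0,"ay":0,"az":0,"gripper":0},
    {"x":-1.5,"y":36.6,"z":0,"ax":0,"ay":0,"az":0,"gripper":0},
    {"x":-1.5,"y":36.6,"z":0,"ax":0,"ay":0,"az":0,"gripper":0},
    {"x":-1.5,"y":36.6,"z":0,"ax":0,"ay":0,"az":0,"gripper":0}
  ]
}}

```text
clock: 21.12
position: [0.4968, -0.2101, 0.1375]
ee_rot: [0.15, 0.989, 0.0, 0.001]
ft_force: [1.2, 0.4, 0.3]
grip_width: 0.999
grasp_force: 0.0
```

Request:
{"name": "apply_moves", "arguments": {
  "rows": [
    {"x":-1.5,"y":36.6,"z":0,"ax":0,"ay":0,"az":0,"gripper":0},
    {"x":-1.5,"y":36.6,"z":0,"ax":0,"ay":0,"az":0,"gripper":0},
    {"x":-1.5,"y":36.6,"z":0,"ax":0,"ay":0,"az":0,"gripper":0},
    {"x":-1.5,"y":36.6,"z":0,"ax":0,"ay":0,"az":0,"gripper":0},
    {"x":-1.5,"y":36.6,"z":0,"ax":0,"ay":0,"az":0,"gripper":0}
  ]
}}

```text
clock: 21.53
position: [0.5577, -0.0363, 0.1369]
ee_rot: [0.149, 0.989, 0.0, 0.0]
ft_force: [0.5, -0.5, -0.5]
grip_width: 0.998
grasp_force: 0.0
```

Request:
{"name": "apply_moves", "arguments": {
  "rows": [
    {"x":-1.5,"y":36.6,"z":0,"ax":0,"ay":0,"az":0,"gripper":0},
    {"x":-1.5,"y":36.6,"z":0,"ax":0,"ay":0,"az":0,"gripper":0},
    {"x":-1.5,"y":36.6,"z":0,"ax":0,"ay":0,"az":0,"gripper":0},
    {"x":-1.5,"y":36.6,"z":0,"ax":0,"ay":0,"az":0,"gripper":0},
    {"x":-1.5,"y":36.6,"z":0,"ax":0,"ay":0,"az":0,"gripper":0}
  ]
}}

```text
clock: 21.95
position: [0.6186, 0.1364, 0.1367]
ee_rot: [0.149, 0.989, 0.0, -0.0]
ft_force: [-0.1, 0.5, 0.2]
grip_width: 1.001
grasp_force: 0.0
```

Request:
{"name": "apply_moves", "arguments": {
  "rows": [
    {"x":0,"y":0,"z":0,"ax":0,"ay":0,"az":0,"gripper":0},
    {"x":0,"y":0,"z":0,"ax":0,"ay":0,"az":0,"gripper":0},
    {"x":0,"y":0,"z":0,"ax":0,"ay":0,"az":0,"gripper":0}
  ]
}}

```text
clock: 22.2
position: [0.6183, 0.1338, 0.1366]
ee_rot: [0.149, 0.989, -0.0, -0.0]
ft_force: [0.0, -0.7, 0.4]
grip_width: 1.003
grasp_force: 0.0
```

```bash
python3 g.py .6184 .1343 73;  python3 - <<'E'
from h import *
C={n:camera(n) for n in("top","scene")}
for n,near in(("top",(455,282)),("scene",(140,310))):
    c=C[n];h=hsv(c)
    ce,a,m=blob((h[...,0]>=78)&(h[...,0]<=95)&(h[...,1]>90)&(h[...,2]>40),near,60)
    hull=cv2.convexHull(np.argwhere(m)[:,::-1].astype(np.int32)); f=cv2.fillConvexPoly(np.zeros(m.shape,np.uint8),hull,1)>0
    # dark centre spot inside the disc
    s,sa,_=blob(f&(h[...,2]<75),None,amin=3); print(n,ce.round(1),a,"spot",s.round(1),sa,cast(c,s,.027).round(4))
c=[C[n]["color"] for n in C]
cv2.imwrite("pics/c5.png",np.vstack([cv2.resize(c[0][195:320,400:525],(750,500)[::1],interpolation=2)[:300*5//3:1][100:400],cv2.resize(c[1][220:420,80:480],None,fx=1.875,fy=1.5,interpolation=2)])[...,::-1])
E
```

```text
pos [0.6183 0.1338 0.1366] ytool 72.9 tilt [-0.    -0.001] d [ 0.   0.5 -0. ] az -0.1
22.2 [-0.84  0.51  0.74  1.6  -0.36  1.18  1.25] F [ 0.  -0.7  0.4] w 1.003 gf 0.0
top [462.9 280.7] 386 spot [464.  280.4] 43 [[ 0.4593 -0.3147  0.027 ]]
scene [142.2 309.3] 744 spot [140.4 304.7] 59 [[ 0.4577 -0.3142  0.027 ]]
```

View pics/c5.png

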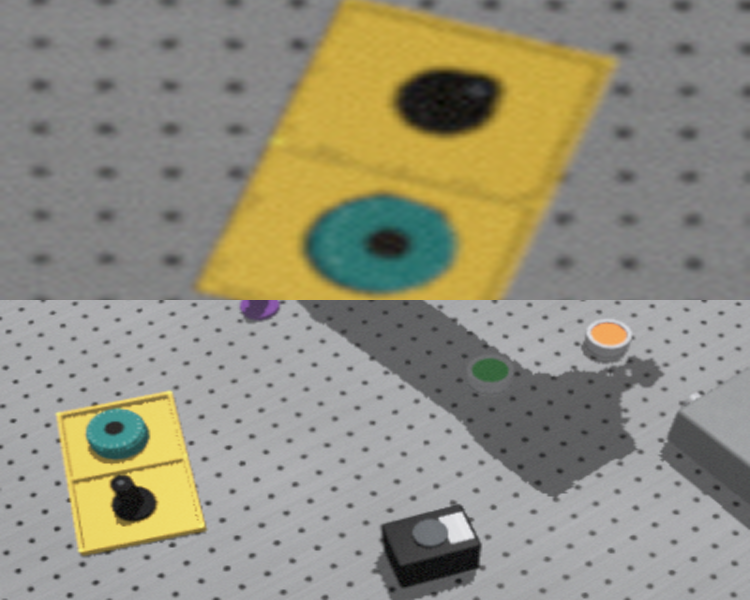

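The stage lies flat in the near yellow compartment, spot at top-view (464,280.4), about (0.459, -0.3145). Now the amber filter.

Request:
{"name": "apply_moves", "arguments": {
  "rows": [
    {"x":0,"y":0.5,"z":40,"ax":0,"ay":0,"az":0,"gripper":0},
    {"x":0,"y":0,"z":40,"ax":0,"ay":0,"az":0,"gripper":0},
    {"x":0,"y":0,"z":26,"ax":0,"ay":0,"az":0,"gripper":0},
    {"x":0,"y":0,"z":11,"ax":0,"ay":0,"az":0,"gripper":0},
    {"x":0,"y":0,"z":4,"ax":0,"ay":0,"az":0,"gripper":0}
  ]
}}

```text
clock: 22.72
position: [0.6175, 0.1336, 0.0143]
ee_rot: [0.15, 0.989, -0.001, -0.001]
ft_force: [-0.3, -0.6, 1.3]
grip_width: 1.0
grasp_force: 0.0
```

Request:
{"name": "apply_moves", "arguments": {
  "rows": [
    {"x":0,"y":0,"z":0,"ax":0,"ay":0,"az":0,"gripper":0},
    {"x":0,"y":0,"z":0,"ax":0,"ay":0,"az":0,"gripper":0},
    {"x":0,"y":0,"z":0,"ax":0,"ay":0,"az":0,"gripper":1},
    {"x":0,"y":0,"z":0,"ax":0,"ay":0,"az":0,"gripper":1},
    {"x":0,"y":0,"z":0,"ax":0,"ay":0,"az":0,"gripper":1}
  ]
}}

```text
clock: 23.13
position: [0.6191, 0.1352, 0.0169]
ee_rot: [0.149, 0.989, 0.001, 0.001]
ft_force: [0.3, -0.1, 0.2]
grip_width: 0.598
grasp_force: 0.0
```

Request:
{"name": "apply_moves", "arguments": {
  "rows": [
    {"x":0,"y":0,"z":0,"ax":0,"ay":0,"az":0,"gripper":1},
    {"x":0,"y":0,"z":0,"ax":0,"ay":0,"az":0,"gripper":1},
    {"x":0,"y":0,"z":0,"ax":0,"ay":0,"az":0,"gripper":1},
    {"x":0,"y":0,"z":0,"ax":0,"ay":0,"az":0,"gripper":1},
    {"x":0,"y":0,"z":0,"ax":0,"ay":0,"az":0,"gripper":1}
  ]
}}

```text
clock: 23.55
position: [0.6191, 0.1352, 0.0169]
ee_rot: [0.149, 0.989, 0.0, 0.001]
ft_force: [-1.0, 0.3, 6.1]
grip_width: 0.497
grasp_force: 39.9
```

```bash
python3 g.py .459 -.3145 73
```

```text
pos [0.6191 0.1352 0.0169] ytool 72.9 tilt [0.001 0.001] d [  20.7 -476.9   -0.6] az -0.1
23.55 [-0.78  0.65  0.66  1.68 -0.46  0.97  1.32] F [-1.   0.3  6.1] w 0.497 gf 39.9
```

Request:
{"name": "apply_moves", "arguments": {
  "rows": [
    {"x":0,"y":0,"z":-40,"ax":0,"ay":0,"az":0,"gripper":1},
    {"x":0,"y":0,"z":-40,"ax":0,"ay":0,"az":0,"gripper":1},
    {"x":1.6,"y":-36.7,"z":0,"ax":0,"ay":0,"az":0,"gripper":1},
    {"x":1.6,"y":-36.7,"z":0,"ax":0,"ay":0,"az":0,"gripper":1},
    {"x":1.6,"y":-36.7,"z":0,"ax":0,"ay":0,"az":0,"gripper":1}
  ]
}}

```text
clock: 23.97
position: [0.5813, 0.0304, 0.0967]
ee_rot: [0.148, 0.989, 0.0, 0.001]
ft_force: [0.3, -0.9, -0.8]
grip_width: 0.501
grasp_force: 41.2
```

Request:
{"name": "apply_moves", "arguments": {
  "rows": [
    {"x":1.6,"y":-36.7,"z":0,"ax":0,"ay":0,"az":0,"gripper":1},
    {"x":1.6,"y":-36.7,"z":0,"ax":0,"ay":0,"az":0,"gripper":1},
    {"x":1.6,"y":-36.7,"z":0,"ax":0,"ay":0,"az":0,"gripper":1},
    {"x":1.6,"y":-36.7,"z":0,"ax":0,"ay":0,"az":0,"gripper":1},
    {"x":1.6,"y":-36.7,"z":0,"ax":0,"ay":0,"az":0,"gripper":1}
  ]
}}

```text
clock: 24.38
position: [0.5191, -0.1433, 0.0962]
ee_rot: [0.149, 0.989, 0.0, 0.0]
ft_force: [1.5, -1.2, -0.9]
grip_width: 0.5
grasp_force: 41.2
```

Request:
{"name": "apply_moves", "arguments": {
  "rows": [
    {"x":1.6,"y":-36.7,"z":0,"ax":0,"ay":0,"az":0,"gripper":1},
    {"x":1.6,"y":-36.7,"z":0,"ax":0,"ay":0,"az":0,"gripper":1},
    {"x":1.6,"y":-36.7,"z":0,"ax":0,"ay":0,"az":0,"gripper":1},
    {"x":1.6,"y":-36.7,"z":0,"ax":0,"ay":0,"az":0,"gripper":1},
    {"x":1.6,"y":-36.7,"z":0,"ax":0,"ay":0,"az":0,"gripper":1}
  ]
}}

```text
clock: 24.8
position: [0.4575, -0.3163, 0.0961]
ee_rot: [0.149, 0.989, 0.0, 0.0]
ft_force: [0.9, -0.5, -0.6]
grip_width: 0.499
grasp_force: 41.2
```

Request:
{"name": "apply_moves", "arguments": {
  "rows": [
    {"x":0,"y":0,"z":0,"ax":0,"ay":0,"az":0,"gripper":1},
    {"x":0,"y":0,"z":0,"ax":0,"ay":0,"az":0,"gripper":1},
    {"x":0,"y":0,"z":30,"ax":0,"ay":0,"az":0,"gripper":1},
    {"x":0,"y":0,"z":0,"ax":0,"ay":0,"az":0,"gripper":1},
    {"x":0,"y":0,"z":0,"ax":0,"ay":0,"az":0,"gripper":1}
  ]
}}

```text
clock: 25.22
position: [0.458, -0.3132, 0.065]
ee_rot: [0.148, 0.989, 0.001, -0.001]
ft_force: [0.1, -0.4, -0.8]
grip_width: 0.497
grasp_force: 41.2
```

Request:
{"name": "apply_moves", "arguments": {
  "rows": [
    {"x":0,"y":0,"z":0,"ax":0,"ay":0,"az":0,"gripper":1},
    {"x":0,"y":0,"z":0,"ax":0,"ay":0,"az":0,"gripper":1}
  ]
}}

```text
clock: 25.38
position: [0.459, -0.3146, 0.0669]
ee_rot: [0.148, 0.989, -0.0, 0.001]
ft_force: [-0.7, -0.7, -2.0]
grip_width: 0.499
grasp_force: 41.2
```

```bash
python3 g.py .4594 -.3145 73
```

```text
pos [ 0.459  -0.3146  0.0669] ytool 72.9 tilt [ 0.001 -0.   ] d [-0.3  0.2  0. ] az -0.1
25.3833 [-0.16  0.46  0.84  1.87 -0.41  0.99  2.12] F [-0.7 -0.7 -2. ] w 0.499 gf 41.2
```

Request:
{"name": "apply_moves", "arguments": {
  "rows": [
    {"x":-0.3,"y":0.2,"z":14,"ax":0,"ay":0,"az":0,"gripper":1},
    {"x":0,"y":0,"z":6,"ax":0,"ay":0,"az":0,"gripper":1},
    {"x":0,"y":0,"z":1.5,"ax":0,"ay":0,"az":0,"gripper":1},
    {"x":0,"y":0,"z":0,"ax":0,"ay":0,"az":0,"gripper":1},
    {"x":0,"y":0,"z":0,"ax":0,"ay":0,"az":0,"gripper":1}
  ]
}}

```text
clock: 25.8
position: [0.4584, -0.3147, 0.0439]
ee_rot: [0.149, 0.989, 0.0, -0.0]
ft_force: [-0.1, 0.1, -1.4]
grip_width: 0.496
grasp_force: 41.3
```

Request:
{"name": "apply_moves", "arguments": {
  "rows": [
    {"x":0,"y":0,"z":0.6,"ax":0,"ay":0,"az":0,"gripper":1},
    {"x":0,"y":0,"z":0,"ax":0,"ay":0,"az":0,"gripper":1},
    {"x":0,"y":0,"z":0,"ax":0,"ay":0,"az":0,"gripper":1},
    {"x":0,"y":0,"z":0,"ax":0,"ay":0,"az":0,"gripper":1}
  ]
}}

```text
clock: 26.13
position: [0.4584, -0.3147, 0.0439]
ee_rot: [0.149, 0.989, 0.0, -0.0]
ft_force: [-2.2, 3.0, 6.1]
grip_width: 0.5
grasp_force: 42.1
```

```bash
python3 g.py .4594 -.3145 73
```

```text
pos [ 0.4584 -0.3147  0.0439] ytool 72.9 tilt [-0.     0.001] d [-0.9  0.5 -0. ] az -0.1
26.1333 [-0.14  0.5   0.81  1.88 -0.44  0.95  2.14] F [-2.2  3.   6.1] w 0.5 gf 42.1
```

Request:
{"name": "apply_moves", "arguments": {
  "rows": [
    {"x":0,"y":0,"z":-0.4,"ax":0,"ay":0,"az":0,"gripper":0.35},
    {"x":0,"y":0,"z":0,"ax":0,"ay":0,"az":0,"gripper":0.35},
    {"x":0,"y":0,"z":0,"ax":0,"ay":0,"az":0,"gripper":0.35},
    {"x":0,"y":0,"z":-15,"ax":0,"ay":0,"az":0,"gripper":0.35},
    {"x":0,"y":0,"z":-35,"ax":0,"ay":0,"az":0,"gripper":0.35}
  ]
}}

```text
clock: 26.55
position: [0.4565, -0.3133, 0.0912]
ee_rot: [0.149, 0.989, 0.001, -0.003]
ft_force: [0.3, 0.5, -0.3]
grip_width: 0.65
grasp_force: 0.0
```

Request:
{"name": "apply_moves", "arguments": {
  "rows": [
    {"x":0,"y":0,"z":-35,"ax":0,"ay":0,"az":0,"gripper":0},
    {"x":0,"y":0,"z":-35,"ax":0,"ay":0,"az":0,"gripper":0},
    {"x":0,"y":35,"z":0,"ax":0,"ay":0,"az":0,"gripper":0},
    {"x":0,"y":35,"z":0,"ax":0,"ay":0,"az":0,"gripper":0},
    {"x":0,"y":35,"z":0,"ax":0,"ay":0,"az":0,"gripper":0}
  ]
}}

```text
clock: 26.97
position: [0.4898, -0.2137, 0.1647]
ee_rot: [0.15, 0.989, 0.0, 0.001]
ft_force: [0.7, 0.8, -0.3]
grip_width: 1.001
grasp_force: 0.0
```

Request:
{"name": "apply_moves", "arguments": {
  "rows": [
    {"x":0,"y":35,"z":0,"ax":0,"ay":0,"az":0,"gripper":0},
    {"x":0,"y":35,"z":0,"ax":0,"ay":0,"az":0,"gripper":0},
    {"x":0,"y":35,"z":0,"ax":0,"ay":0,"az":0,"gripper":0},
    {"x":0,"y":35,"z":0,"ax":0,"ay":0,"az":0,"gripper":0},
    {"x":0,"y":0,"z":0,"ax":0,"ay":0,"az":0,"gripper":0}
  ]
}}

```text
clock: 27.38
position: [0.5326, -0.0726, 0.1637]
ee_rot: [0.144, 0.99, 0.001, -0.0]
ft_force: [-0.1, -0.4, 0.4]
grip_width: 1.0
grasp_force: 0.0
```

Request:
{"name": "apply_moves", "arguments": {
  "rows": [
    {"x":0,"y":0,"z":0,"ax":0,"ay":0,"az":0,"gripper":0},
    {"x":0,"y":0,"z":0,"ax":0,"ay":0,"az":0,"gripper":0},
    {"x":0,"y":0,"z":0,"ax":0,"ay":0,"az":0,"gripper":0},
    {"x":0,"y":0,"z":0,"ax":0,"ay":0,"az":0,"gripper":0}
  ]
}}

```text
clock: 27.72
position: [0.5303, -0.0822, 0.1641]
ee_rot: [0.15, 0.989, -0.0, -0.0]
ft_force: [-0.4, -0.4, -0.2]
grip_width: 1.002
grasp_force: 0.0
```

```bash
python3 - <<'E'
from h import *
C={n:camera(n) for n in("top","scene")}
for n,near in(("top",(463,280)),("scene",(140,295))):
    c=C[n];h=hsv(c)
    ce,a,m=blob((h[...,0]>=6)&(h[...,0]<=18)&(h[...,1]>120)&(h[...,2]>60),near,25); print(n,ce.round(1),a,cast(c,ce,.051).round(4))
c=[C[n]["color"] for n in C]
cv2.imwrite("pics/c6.png",np.vstack([cv2.resize(c[0][200:320,420:520],(500,300),interpolation=2),cv2.resize(c[1][250:400,80:230],(500,300),interpolation=2)])[...,::-1])
cv2.imwrite("pics/c7.png",c[1][...,::-1])
E
```

```text
top [466.5 279.9] 165 [[ 0.4587 -0.3149  0.051 ]]
scene [137.  297.9] 254 [[ 0.4584 -0.3147  0.051 ]]
```

View pics/c6.png

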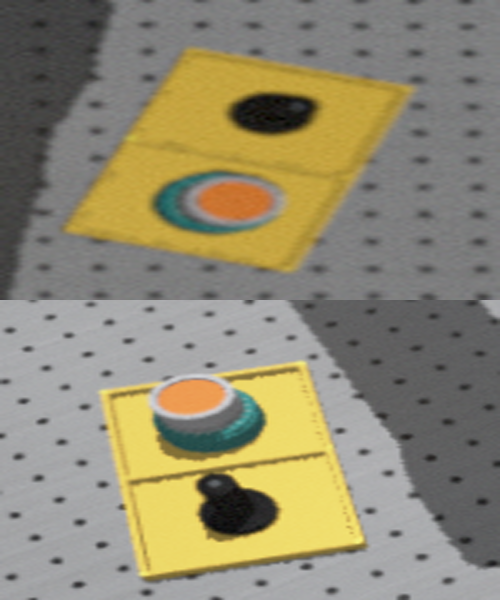

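View pics/c7.png

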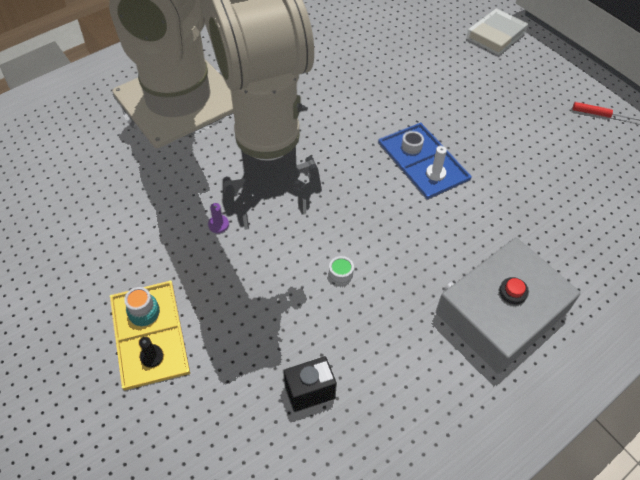

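The amber filter, at scene (137,298), lies on the stage within about 1 mm of its centre. Both kits are complete, and the green filter, shutter and controller are untouched.

```bash
python3 -c "
from workcell import *
print(hand_in())"
```

```text
the job is handed in; nothing more can be done
None
```

Both kits are made up as asked and the job is handed in at about 28 s on the clock; no verdict came back, but the last pictures show everything in place, with the amber filter within about 1 mm of the stage's centre.

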